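# Bed two whetstones and set the clamp screw

## Robot

A 7-joint arm with a two-finger parallel gripper is mounted at the origin on the work surface. World frame = base frame: x ahead of the robot, y to its left, z up, the work surface at z = 0. Lengths are in m, angles in rad, forces in N, time in s.
With the tool pointing down it reaches from about 0.35 to 0.9 m from the base axis. Payload 8.1 kg.
Tool frame: the origin (TCP) lies on the centre line of the jaws, within the pads' length; the fingertips stand 14 mm ahead of it and the grasp point (between the pads) lies 5 mm behind it; z points along the fingers, y is the direction in which the jaws open and shut (so a half turn about z gives the same grasp; the last joint's range is limited). The gripper opens to 92 mm and grips with 3 to 60 N. Pads are 19 mm wide; open, the fingers measure 130 mm over their backs; the gripper's body (75 mm by 190 mm) begins 47 mm behind the grasp point.
Start: joints at [-1.443, 0.434, 0.025, 1.573, -0.012, 1.134, -0.075], TCP at [0.143, 0.608, 0.241] pointing down, gripper open.
Joint ranges: [-2.62, 2.62], [-0.44, 2.09], [-1.27, 1.32], [0.08, 2.57], [-1.32, 4.46], [0.12, 2], [-2.74, 2.74]. Speed limits (rad/s): [2.22, 2.22, 3.01, 3.01, 3.14, 3.14, 3.14].

## Interface

Orientations are given as a rotation vector (axis times angle).
In Python, from cell import arm, optics gives the robot as it stands.
- The arm moves only by the shell command python3 -m creep 'ROWS' [FORCE]. ROWS is JSON, a list of rows, each an object with "translation": the shift along the tool's x, y, z in m, a list of three; "rot": the turn, a rotation vector about the tool's x, y, z in degrees, a list of three; "jaw": the finger opening in m, from 0 to 0.0918. In form: [{"translation": [x, y, z], "rot": [wx, wy, wz], "jaw": jaw}, ...]. A call has 1 to 12 rows; each row shifts and turns the commanded pose from where the row before left it, along the tool's axes as they then stand; what a row does not reach is not made up. A row lasts 1/12 s, in which the tool goes at most 41.7 mm and 7.16 degrees, less where a joint would pass 70% of its speed; a pose out of reach is approached as far as the arm can. A call is refused whole if a number of a shift passes 0.0417 or a number of a turn 7.16, either way. A call with a gripper value outside its range is refused whole. The fingers move at their own pace and stop on an object; FORCE is the grip in N (left out, the last holds). Time passes only in rows, so rows that do not move let the fingers close. It gives the time, the measured TCP pose, the force and the opening at its end, in the units of the state.
- arm.observe(): the state, without advancing time (a new reading comes with each control period).
- optics.get_image(name): name is "side" or "top" or "wrist"; returns the picture (384x512x3 uint8, red, green, blue); there is no depth.
- optics.camera_info(name): a dict with "fx", "fy", "cx", "cy" (pixels), "R" (3x3) and "t" (3): a world point X has camera coordinates R X + t. Camera axes: x right, y down, z forward; pixel columns grow to the right and rows downward; lengths in m; the calibration is good to about 2 mm. A picture is of the moment at which its call begins: read the wrist's pose just before it. camera_info takes no time and is no camera call; for the wrist camera it gives the pose at the moment of the call.
- arm.sign_off(): hands the job in, once; it reports no verdict.
Trained networks look in the newest picture that a camera, given by its name, has taken for a name from the list of things; names that differ only in an ending like _2 or _b are one class to them, and where a whole thing is asked for, a point or a joint stands for the part that bears it (a point fixed in the world has none). Each returns a list of dicts, best first, with "score" (0 to 1); they miss things now and then, are a little off and sometimes report something else, mostly with a low value. They report only what shows in the picture. A call takes as long as a camera call. They do not tell look-alikes from the thing itself.
- optics.boxes_of(camera, thing): "location" ([column, row] in pixels, amid what is visible of it).
- optics.pinpoint(camera, thing): "location" ([column, row] in pixels: a listed point, or the origin of a listed thing).
The state is a dict: "clock": time; "joints": joint angles; "dq": joint speeds; "joint_efforts": joint torques, N m; "position": TCP position; "ee_rot": TCP orientation; "force": force on the tool from outside, world axes, zero at the start; "ft_torque": the same for the moment, N m; "width": opening from 0.0 (shut) to 1.0 (fully open).
Only numpy, scipy, OpenCV 4.12 (cv2) and the standard library are available. Lean on these libraries where they do the work, as an engineer would, in place of code of your own. Each camera call takes 0.05 s, during which the arm holds its last target.

## Task

Lay the two look-alike ochre whetstones in the clamp tray, the long one in the long bay and the short one in the short bay, each upright as it stands now and down on the bay floor, and let go of them. Only then turn the black thumbscrew clockwise until it seats, and back it off a quarter turn so that the wet stones have room to swell. Finish still gripping the thumbscrew, holding it at that setting so that it can be locked, and leave the other things on the bench where they are.

Things in the scene. Friction and masses are not known exactly. Their poses are not given: they have to be found in the camera images.
- long_stone_center (a point): long ochre whetstone stick, 28 mm wide, 36 mm high, 120 mm long (its look-alike is 88 mm long), standing on the bench on its 28 mm wide face; this point is its centre, 18 mm above its underside; x along its length, y across its width, z up; about 260 g
- short_stone_center (a point): short ochre whetstone stick, 28 mm wide, 36 mm high, 88 mm long (its look-alike is 120 mm long), standing on the bench on its 28 mm wide face; this point is its centre, 18 mm above its underside; x along its length, y across its width, z up; about 190 g
- long_bay_floor (a point): long bay of the tray: aluminium floor 12 mm above the bench, 36 mm wide between ribs 6 mm high, 20 mm high end stop at +x, brass jaw at -x. This point: on the floor, on the centre line, midway between stop and seated jaw. x from jaw to stop, y across, z up. Stop face at x = +61.5 mm, seated jaw face at -61.5 mm; before seating the jaw is 4 mm farther back per rad still to turn
- short_bay_floor (a point): short bay of the tray: aluminium floor 12 mm above the bench, 36 mm wide between ribs 6 mm high, 20 mm high end stop at +x, brass jaw at -x. This point: on the floor, on the centre line, midway between stop and seated jaw. x from jaw to stop, y across, z up. Stop face at x = +45.5 mm, seated jaw face at -45.5 mm; before seating the jaw is 4 mm farther back per rad still to turn
- tray: the clamp tray, fixed: dark steel base 220 x 150 mm, origin on its underside centre, x from screw end to stop end. Two bays along x, centre lines at y = +42 and -42 mm, either may be the long one. The jaw (18 mm high, 126 mm wide) spans both. At x = -80 mm, y = 0 a green block (42 x 52 mm, top 44 mm above the bench) carries the thumbscrew
- thumbscrew_grip (a point): centre of the thumbscrew's black bar grip, 66 mm above the bench, on its upright turning axis; the bar is 46 mm long (x), 12 mm thick (y), 32 mm high (top 82 mm above the bench). x lies along the bar and turns with it, z up. A collar 18 mm wide, up to 50 mm above the bench, lies under the bar. The height does not change with turning
- thumbscrew (a joint): thumbscrew angle in rad; grows clockwise seen from above, moving the jaw towards the stones by 4 mm per rad. Hard stop (seated) at 3.2; starts between 0.7 and 1.9. Friction of about 0.05 N m holds it where it is left. Seated, the jaw leaves each stone 3 mm of play: it pushes stones along but never squeezes them
- knife: kitchen knife with a 170 mm steel blade and a dark wood handle 120 mm long, lying flat; a bystander to be left alone; origin on its underside
- slurry_stone: small pale dressing stone, 45 x 30 x 30 mm; a bystander to be left alone; origin on its underside
- flattening_plate: red and dark steel flattening plate, 150 x 60 x 16 mm, lying flat; a bystander to be left alone; origin on its underside
- cup: blue ceramic cup, 72 mm wide, 80 mm high; a bystander to be left alone; origin on its underside
- oil_bottle: white plastic bottle with a blue cap, 60 mm wide, 125 mm high; a bystander to be left alone; origin on its underside
- brush: bench brush, lying flat; a bystander to be left alone; origin on its underside
Things that resemble listed ones, but are neither listed nor needed, are in the scene too. Leave any blue or white look-alike of the part that bears long_stone_center alone. Leave any purple look-alike of the part that bears short_stone_center alone.

How it is judged:
On the way, in this order (a step that is already met when the one before it is completed fails the run):
1. both stones lie in the bays of their own length, released (x of long_stone_center in the frame of long_bay_floor between -0.015 and 0.005 m and y of long_stone_center in the frame of long_bay_floor between -0.008 and 0.008 m and z of long_stone_center in the frame of long_bay_floor between 0.014 and 0.022 m and angle between the x axis of long_stone_center and the x axis of long_bay_floor, either way round below 0.12 rad and angle between each of long_stone_center, short_stone_center's own z axis and vertical below 0.12 rad and x of short_stone_center in the frame of short_bay_floor between -0.015 and 0.005 m and y of short_stone_center in the frame of short_bay_floor between -0.008 and 0.008 m and z of short_stone_center in the frame of short_bay_floor between 0.014 and 0.022 m and angle between the x axis of short_stone_center and the x axis of short_bay_floor, either way round below 0.12 rad and contact force between each of long_stone, short_stone and the fingers below 0.3 N), for 0.2 s.
2. the thumbscrew is turned until it seats (value of joint thumbscrew above 3.12 rad), for 0.1 s.
At the end, for the whole second after the job is handed in: Each stone lies flat in the bay of its own length (on the floor, within the ribs, untouched by the fingers), the thumbscrew stands a quarter turn (1.57 rad, give or take 0.26 rad) back from its seat, at rest, and the fingers still grip it (more than 2 N) (all of step 1 and value of joint thumbscrew between 1.369 and 1.889 rad and velocity of joint thumbscrew between -0.05 and 0.05 rad/s and contact force between the fingers and thumbscrew above 2 N); the arm keeps its last pose, push and grip.
It fails at once if a bystander (knife, slurry stone, flattening plate, cup, bottle or brush) is moved by more than 30 mm (distance of any of knife, slurry_stone, flattening_plate, cup, oil_bottle, brush from where it was at the start of the episode above 0.03 m).
It also fails if it takes over 72 s, if anything falls off the work surface, if the arm or the gripper's body presses on something with over 40 N, if the wrist force passes 120 N, or if a joint passes its speed limit or range.

## Working session

There is one attempt and no reset: what is moved stays moved. The work goes in short steps, Python scripts to look and compute and a shell command to move; the robot and the scene stay as the last step left them, time stands still between calls to the robot, and variables do not carry over. Pictures are saved under pics/ and viewed, and the job is handed in when it is done.

```bash
ls -la; mkdir -p pics; cat > h.py <<'E'
import numpy as np, cv2, json
from scipy.spatial.transform import Rotation as Ro
from cell import arm, optics
def save(cam,name,scale=1.5):
    im=optics.get_image(cam); cv2.imwrite(f'pics/{name}_raw.png',im[:,:,::-1])
    cv2.imwrite(f'pics/{name}.png',cv2.resize(im[:,:,::-1],None,fx=scale,fy=scale,interpolation=cv2.INTER_CUBIC)); return im
def back(ci,px,z):
    R=np.array(ci['R']);t=np.array(ci['t'])
    d=R.T@np.array([(px[0]-ci['cx'])/ci['fx'],(px[1]-ci['cy'])/ci['fy'],1.]); c=-R.T@t
    return c+d*(z-c[2])/d[2]
def proj(ci,X):
    p=np.array(ci['R'])@np.asarray(X,float)+np.array(ci['t']); return np.array([ci['fx']*p[0]/p[2]+ci['cx'],ci['fy']*p[1]/p[2]+ci['cy']])
E
python3 - <<'E'
from h import *
s=arm.observe(); print(s)
for c in ['top','side','wrist']:
    save(c,c+'0'); ci=optics.camera_info(c); print(c,ci['fx'],ci['cx'],ci['cy'],(-np.array(ci['R']).T@np.array(ci['t'])).round(3))
zs={'long_stone_center':.018,'short_stone_center':.018,'long_bay_floor':.012,'short_bay_floor':.012,'thumbscrew_grip':.066,'tray':0}
for cam in ['top','side']:
  ci=optics.camera_info(cam)
  for n,z in zs.items():
    for d in optics.pinpoint(cam,n): print(cam,n,np.round(d['location'],1),round(d['score'],2),back(ci,d['location'],z).round(3))
E
```

```text
total 12
drwxr-xr-x  3 agent agent 4096 Dec  6 18:07 .
drwxr-xr-x 23 root  root  4096 Dec  6 18:07 ..
drwxr-xr-x  2 agent agent 4096 Dec  6 18:07 pics
{'clock': 0.0, 'joints': array([-1.44263025,  0.43523281,  0.02496786,  1.57410183, -0.01161752,
        1.13400014, -0.07509873]), 'dq': array([-0.00061446, -0.00010103,  0.00127669, -0.00035912,  0.00089277,
        0.00043046, -0.00187981]), 'joint_efforts': array([ 2.94012416e-04, -6.67854309e+01,  9.84760299e-01, -3.14465082e+01,
       -6.05958584e-02,  4.26241430e-02,  1.70774974e-04]), 'position': array([0.14288486, 0.60793945, 0.23993696]), 'ee_rot': array([-3.61787409e-01, -3.12063277e+00,  2.50691639e-03]), 'force': array([0.55952667, 0.00115835, 0.43874444]), 'ft_torque': array([ 0.02749427, -0.04714116,  0.00206022]), 'width': 1.0021725194994346}
top 475.1073395189021 259.2751344023711 187.64210057697548 [0.309 0.012 1.585]
side 468.5057537976193 263.5349073114251 189.5572091213664 [ 0.242 -1.077  1.136]
wrist 330.57830353005545 255.13846281646232 189.153373852933 [0.071 0.625 0.383]
top long_stone_center [296.6 222.1] 0.7
[... 579 characters left out ...]
op thumbscrew_grip [242.  221.4] 0.64 [0.486 0.046 0.066]
top tray [246.1 203. ] 0.76 [0.556 0.034 0.   ]
side long_stone_center [245.6 240.7] 0.76 [ 0.485 -0.138  0.018]
side long_stone_center [254.  311.7] 0.72 [ 0.429 -0.389  0.018]
side long_stone_center [279.2 267.7] 0.6 [ 0.546 -0.273  0.018]
side short_stone_center [222.6 163.7] 0.79 [0.52  0.252 0.018]
side short_stone_center [222. 145.] 0.63 [0.549 0.363 0.018]
side long_bay_floor [255.4 191.3] 0.8 [0.588 0.072 0.012]
side short_bay_floor [256.4 212.2] 0.9 [ 0.559 -0.026  0.012]
side thumbscrew_grip [224.6 193.2] 0.58 [0.472 0.045 0.066]
side tray [249.5 199.9] 0.8 [0.559 0.05  0.   ]
side tray [253.7 190. ] 0.59 [0.588 0.093 0.   ]
```

View pics/top0.png

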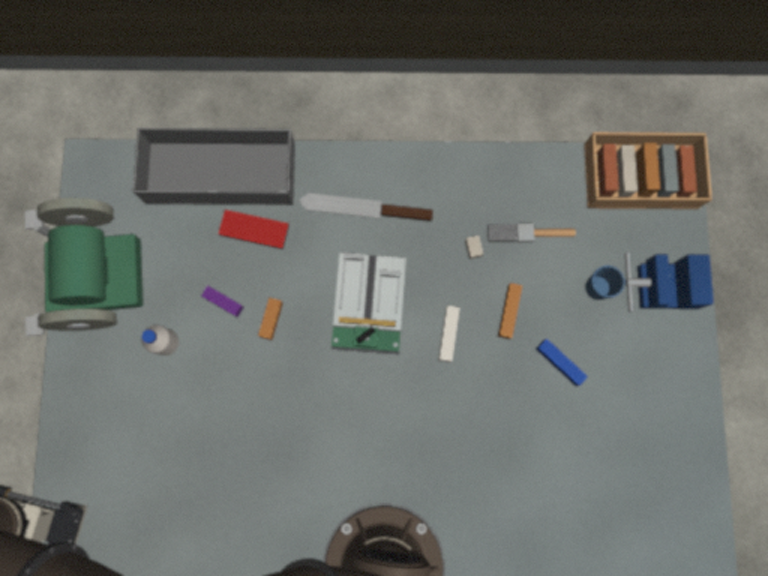

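View pics/side0.png

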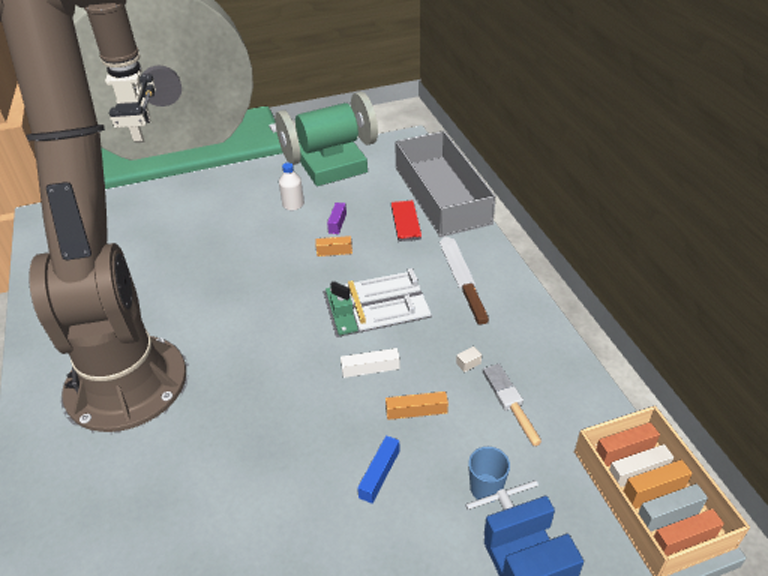

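View pics/wrist0.png

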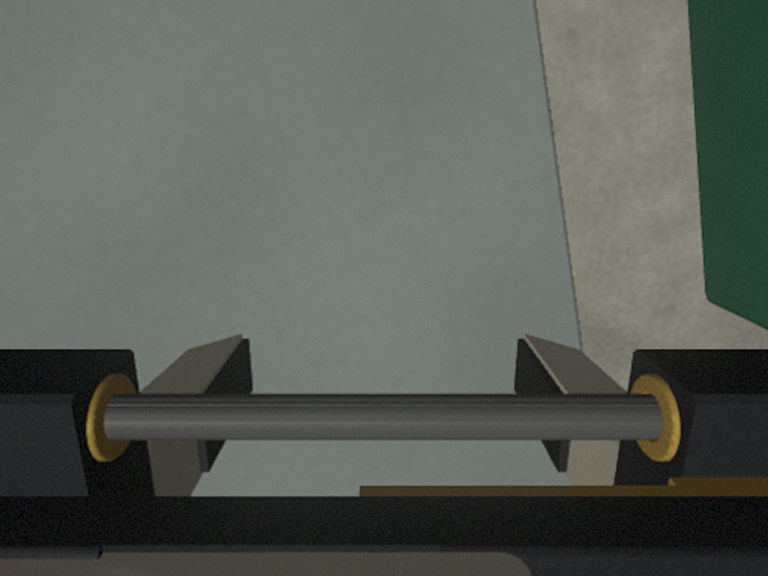

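```bash
python3 - <<'E'
from h import *
im=cv2.imread('pics/top0_raw.png')
cv2.imwrite('pics/crop0.png',cv2.resize(im[120:270,130:400],None,fx=2.96,fy=2.96,interpolation=cv2.INTER_CUBIC))
E
```

```text
(no output)
```

View pics/crop0.png

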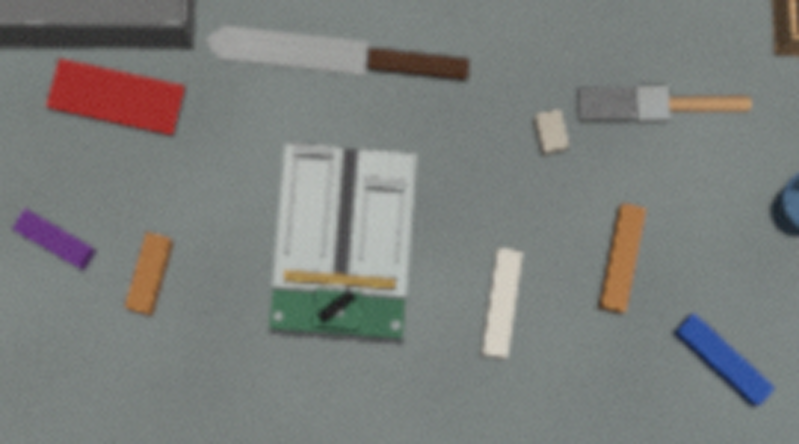

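```bash
cat >> h.py <<'E'
def pose():
    s=arm.observe(); return np.array(s['position']),Ro.from_rotvec(s['ee_rot']),s
def head(R): v=R.as_matrix()[:,0]; return np.degrees(np.arctan2(v[1],v[0]))
def plan(target,ang):
    "remaining translation in tool axes (after nothing turned) and turn; ang=deg heading of tool x, tool z down"
    p,R,s=pose(); a=np.radians(ang)
    T=Ro.from_matrix(np.array([[np.cos(a),np.sin(a),0],[np.sin(a),-np.cos(a),0],[0,0,-1.]]))
    d=np.array(target)-p
    print('clock',round(s['clock'],2),'pos',p.round(4),'head',round(head(R),2),'w',round(s['width']*.0918,4),'F',s['force'].round(2),'Tq',s['ft_torque'].round(3))
    print(' shift tool',R.inv().apply(d).round(4),' turn deg',np.degrees((R.inv()*T).as_rotvec()).round(2),' shift in target frame',T.inv().apply(d).round(4))
    return s
E
python3 - <<'E'
from h import *
ci=optics.camera_info('wrist');p,R,s=pose()
Rc=np.array(ci['R']);print('cam in tool', (Rc@R.as_matrix()).round(3), R.inv().apply(-Rc.T@ci['t']-p).round(4))
# fit stones from top image
im=cv2.imread('pics/top0_raw.png');hsv=cv2.cvtColor(im,cv2.COLOR_BGR2HSV)
m=cv2.inRange(hsv,(8,120,110),(18,255,255))
cs,_=cv2.findContours(m,cv2.RETR_EXTERNAL,cv2.CHAIN_APPROX_NONE)
c=optics.camera_info('top')
for k in cs:
    if cv2.contourArea(k)<60: continue
    w=np.array([back(c,q[0],.036)[:2] for q in k],np.float32); r=cv2.minAreaRect(w); b=cv2.boxPoints(r)
    print(np.round(k.mean(0)),np.round(r[0],4),np.round(r[1],4),np.round(b,3).tolist())
print(plan([.525,.249,.24],168)['joints'])
E
```

```text
cam in tool [[-0.     1.     0.   ]
 [-0.962 -0.    -0.273]
 [-0.273 -0.     0.962]] [ 0.0742 -0.0002 -0.1432]
[[180. 212.]] [0.52 0.25] [0.0282 0.0843] [[0.47600001096725464, 0.24699999392032623], [0.5580000281333923, 0.22599999606609344], [0.5640000104904175, 0.2540000081062317], [0.4819999933242798, 0.27399998903274536]]
[[340. 207.]] [ 0.539 -0.276] [0.0264 0.118 ] [[0.4790000021457672, -0.2759999930858612], [0.593999981880188, -0.3019999861717224], [0.6000000238418579, -0.2759999930858612], [0.48399999737739563, -0.25]]
[[459. 112.]] [ 0.8668 -0.697 ] [0.1157 0.0307] [[0.8090000152587891, -0.6830000281333923], [0.8090000152587891, -0.7129999995231628], [0.925000011920929, -0.7110000252723694], [0.9240000247955322, -0.6809999942779541]]
[[407. 111.]] [ 0.8709 -0.5175] [0.1119 0.0286] [[0.8149999976158142, -0.5040000081062317], [0.8149999976158142, -0.5320000052452087], [0.9269999861717224, -0.531000018119812], [0.9269999861717224, -0.503000020980835]]
[[434. 110.]] [ 0.8752 -0.6117] [0.1121 0.03  ] [[0.8190000057220459, -0.597000002861023], [0.8190000057220459, -0.6269999742507935], [0.9309999942779541, -0.6259999871253967], [0.9309999942779541, -0.5960000157356262]]
clock 0.75 pos [0.143  0.6084 0.2408] head 166.77 w 0.0919 F [ 0.6  -0.01 -0.45] Tq [-0.074  0.017 -0.007]
 shift tool [-0.4541 -0.2625  0.0008]  turn deg [ 0.   -0.   -1.23]  shift in target frame [-0.4484 -0.2721  0.0008]
[-1.44260218  0.434446    0.02501206  1.57320939 -0.01162462  1.13403116
 -0.07505948]
```

Candidates in the top picture: ochre short (181,210), ochre long (339,206), ochre in the wooden box (434,110), white (297,222), blue (373,240) and purple (149,202). The crop and fits give 84 mm for the stone at (181,210) and 118 mm for the one at (339,206), so those are the short and the long. The left bay, with the farther stop, is the long one.

```bash
python3 -m creep '[{"translation":[-0.036,-0.021,0],"rot":[0,0,0],"jaw":0.0918},{"translation":[-0.036,-0.021,0],"rot":[0,0,0],"jaw":0.0918},{"translation":[-0.036,-0.021,0],"rot":[0,0,0],"jaw":0.0918},{"translation":[-0.036,-0.021,0],"rot":[0,0,0],"jaw":0.0918},{"translation":[-0.036,-0.021,0],"rot":[0,0,0],"jaw":0.0918},{"translation":[-0.036,-0.021,0],"rot":[0,0,0],"jaw":0.0918},{"translation":[-0.036,-0.021,0],"rot":[0,0,0],"jaw":0.0918},{"translation":[-0.036,-0.021,0],"rot":[0,0,0],"jaw":0.0918},{"translation":[-0.036,-0.021,0],"rot":[0,0,0],"jaw":0.0918},{"translation":[-0.036,-0.021,0],"rot":[0,0,0],"jaw":0.0918},{"translation":[-0.036,-0.021,0],"rot":[0,0,0],"jaw":0.0918},{"translation":[-0.036,-0.021,0],"rot":[0,0,0],"jaw":0.0918}]'
python3 - <<'E'
from h import *
print(plan([.520,.250,.24],167)['joints'])
E
```

```text
clock: 1.75
position: [0.507, 0.2627, 0.2411]
ee_rot: [0.361, 3.12, 0.001]
force: [-0.0, 1.5, -0.3]
width: 0.998
clock 1.75 pos [0.507  0.2627 0.2411] head 166.78 w 0.0916 F [-0.    1.52 -0.32] Tq [ 0.028 -0.093 -0.014]
 shift tool [-0.0155 -0.0094  0.0011]  turn deg [ 0.03  0.02 -0.22]  shift in target frame [-0.0155 -0.0095  0.0011]
[-0.71854851  0.34564128  0.19747425  1.72008956 -0.0755079   1.08258352
  0.84308402]
```

```bash
python3 -m creep '[{"translation":[-0.0155,-0.0095,0],"rot":[0,0,0],"jaw":0.0918},{"translation":[0,0,0],"rot":[0,0,0],"jaw":0.0918},{"translation":[0,0,0],"rot":[0,0,0],"jaw":0.0918}]'
cat >> h.py <<'E'
def ochre(cam,ztop,name,minA=800,hsvlo=(8,100,80),hsvhi=(20,255,255)):
    p,R,s=pose(); c=optics.camera_info(cam); im=save(cam,name)
    hsv=cv2.cvtColor(im[:,:,::-1].copy(),cv2.COLOR_BGR2HSV); m=cv2.inRange(hsv,hsvlo,hsvhi)
    cs,_=cv2.findContours(m,cv2.RETR_EXTERNAL,cv2.CHAIN_APPROX_NONE)
    for k in cs:
        if cv2.contourArea(k)<minA: continue
        w=np.array([back(c,q[0],ztop)[:2] for q in k],np.float32); r=cv2.minAreaRect(w); b=cv2.boxPoints(r)
        e=max((b[1]-b[0],b[2]-b[1]),key=np.linalg.norm)
        print('px',np.round(k[:,0].mean(0)),'ctr',np.round(r[0],4),'size',np.round(r[1],4),'ang',np.degrees(np.arctan2(e[1],e[0])).round(1),'V',hsv[...,2][m>0].mean().round())
E
python3 - <<'E'
from h import *
ochre('wrist',.036,'w1')
plan([.520,.250,.24],167)
E
```

```text
clock: 2.0
position: [0.5194, 0.2504, 0.2407]
ee_rot: [0.366, 3.12, -0.0]
force: [-0.2, 1.0, -0.3]
width: 0.999
px [257. 167.] ctr [0.5212 0.2515] size [0.0273 0.0878] ang -14.3 V 146.0
clock 2.05 pos [0.5184 0.2519 0.2406] head 166.76 w 0.0916 F [-0.9   0.3  -0.67] Tq [ 0.058 -0.015  0.059]
 shift tool [-0.002  -0.0015  0.0006]  turn deg [ 0.02 -0.04 -0.24]  shift in target frame [-0.002  -0.0015  0.0006]
```

View pics/w1.png

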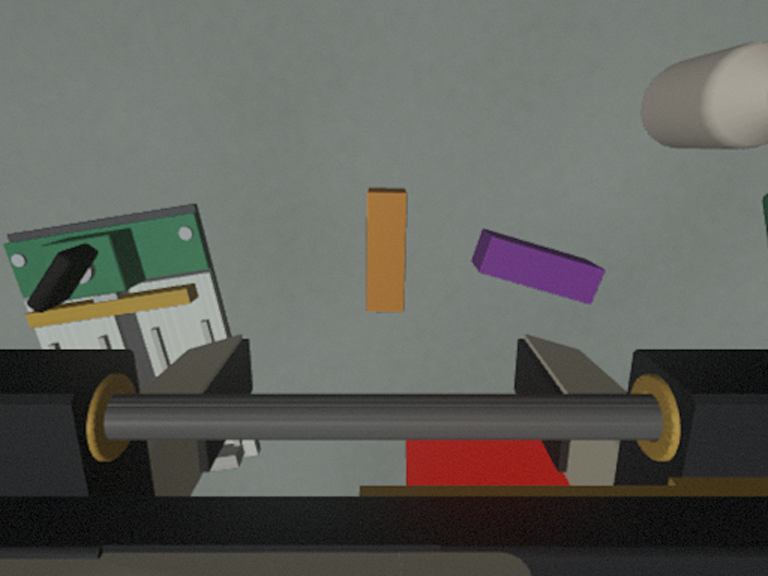

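```bash
python3 -m creep '[{"translation":[-0.003,0,0.03],"rot":[0,0,1.1],"jaw":0.065},{"translation":[0,0,0.03],"rot":[0,0,0],"jaw":0.065},{"translation":[0,0,0.03],"rot":[0,0,0],"jaw":0.065},{"translation":[0,0,0.03],"rot":[0,0,0],"jaw":0.065},{"translation":[0,0,0.02],"rot":[0,0,0],"jaw":0.065},{"translation":[0,0,0],"rot":[0,0,0],"jaw":0.065}]'
python3 - <<'E'
from h import *
ochre('wrist',.036,'w2')
plan([.522,.2513,.026],165.7)
plan([.522,.2513,.026],165.7)
E
```

```text
clock: 2.55
position: [0.5178, 0.2516, 0.0968]
ee_rot: [-0.386, -3.112, 0.006]
force: [-1.0, 0.1, -0.5]
width: 0.712
px [257. 207.] ctr [0.5151 0.2531] size [0.0274 0.0763] ang -14.3 V 158.0
clock 2.6 pos [0.5192 0.2519 0.0991] head 165.82 w 0.065 F [-0.28  0.59  0.31] Tq [-0.016 -0.046  0.001]
 shift tool [-0.0031  0.0003  0.0731]  turn deg [-0.14 -0.21  0.12]  shift in target frame [-0.0029  0.0001  0.0731]
clock 2.6 pos [0.5192 0.2519 0.0991] head 165.82 w 0.065 F [-0.28  0.59  0.31] Tq [-0.016 -0.046  0.001]
 shift tool [-0.0031  0.0003  0.0731]  turn deg [-0.14 -0.21  0.12]  shift in target frame [-0.0029  0.0001  0.0731]
```

View pics/w2.png

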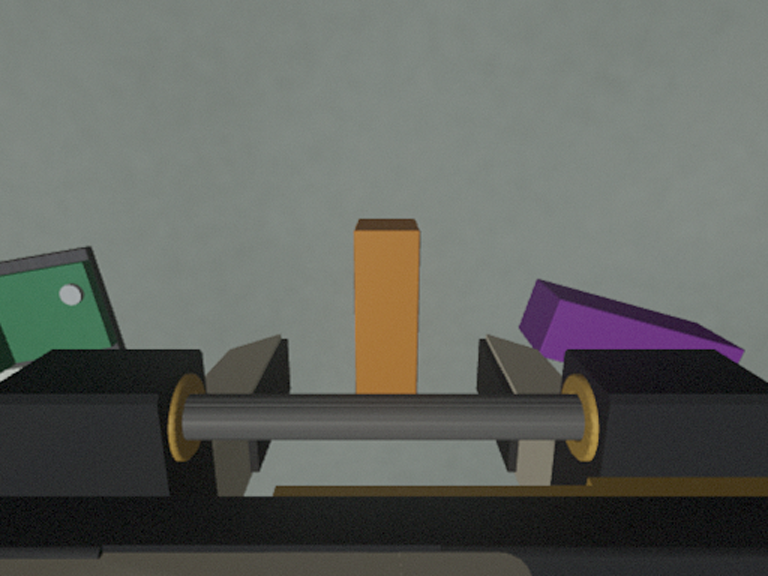

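```bash
python3 - <<'E'
from h import *
c=optics.camera_info('wrist'); e=back(c,(258,153.5),.036)[:2]; a=np.radians(-14.3)
print(e, e+.044*np.array([np.cos(a),np.sin(a)]))
E
python3 -m creep '[{"translation":[-0.003,0,0.03],"rot":[0,0,0],"jaw":0.065},{"translation":[0,0,0.03],"rot":[0,0,0],"jaw":0.065},{"translation":[0,0,0.013],"rot":[0,0,0],"jaw":0.065},{"translation":[0,0,0],"rot":[0,0,0],"jaw":0.065},{"translation":[0,0,0],"rot":[0,0,0],"jaw":0.065}]'
python3 - <<'E'
from h import *
plan([.522,.2513,.026],165.7)
E
```

```text
[0.48157304 0.26280528] [0.52420973 0.25193733]
clock: 3.02
position: [0.5248, 0.2512, 0.029]
ee_rot: [0.39, 3.117, 0.001]
force: [1.0, 0.7, -0.7]
width: 0.708
clock 3.02 pos [0.5248 0.2512 0.029 ] head 165.73 w 0.065 F [ 0.99  0.7  -0.71] Tq [-0.013 -0.001  0.001]
 shift tool [ 0.0027 -0.0006  0.003 ]  turn deg [0.06 0.02 0.03]  shift in target frame [ 0.0027 -0.0006  0.003 ]
```

```bash
python3 -m creep '[{"translation":[0,0,0.002],"rot":[0,0,0],"jaw":0.065},{"translation":[0,0,0],"rot":[0,0,0],"jaw":0.015},{"translation":[0,0,0],"rot":[0,0,0],"jaw":0.015},{"translation":[0,0,0],"rot":[0,0,0],"jaw":0.015},{"translation":[0,0,0],"rot":[0,0,0],"jaw":0.015},{"translation":[0,0,0],"rot":[0,0,0],"jaw":0.015},{"translation":[0,0,0],"rot":[0,0,0],"jaw":0.015}]' 30
python3 - <<'E'
from h import *
plan([.522,.2513,.026],165.7)
E
```

```text
clock: 3.6
position: [0.5246, 0.2502, 0.0259]
ee_rot: [0.392, 3.117, 0.0]
force: [0.7, 1.8, 2.1]
width: 0.32
clock 3.6 pos [0.5246 0.2502 0.0259] head 165.66 w 0.0294 F [0.68 1.75 2.06] Tq [ 0.692 -0.182  0.044]
 shift tool [ 0.0028  0.0005 -0.0001]  turn deg [ 0.01  0.01 -0.04]  shift in target frame [ 0.0028  0.0005 -0.0001]
```

```bash
python3 -m creep '[{"translation":[0,0,-0.02],"rot":[0,0,0],"jaw":0.015},{"translation":[0,0,-0.035],"rot":[0,0,0],"jaw":0.015},{"translation":[0,0,-0.04],"rot":[0,0,0],"jaw":0.015},{"translation":[-0.01,-0.015,-0.035],"rot":[0,0,0],"jaw":0.015},{"translation":[-0.018,-0.025,-0.025],"rot":[0,0,0],"jaw":0.015},{"translation":[-0.018,-0.025,-0.025],"rot":[0,0,0],"jaw":0.015},{"translation":[-0.018,-0.025,-0.025],"rot":[0,0,0],"jaw":0.015},{"translation":[-0.018,-0.03,-0.01],"rot":[0,0,0],"jaw":0.015},{"translation":[-0.018,-0.03,-0.01],"rot":[0,0,0],"jaw":0.015},{"translation":[-0.018,-0.03,-0.01],"rot":[0,0,-3.4],"jaw":0.015},{"translation":[0,0,0],"rot":[0,0,-3.4],"jaw":0.015},{"translation":[0,0,0],"rot":[0,0,-3.4],"jaw":0.015}]'
python3 - <<'E'
from h import *
plan([.60,.04,.26],176)
c=optics.camera_info('wrist');save('wrist','w3')
for n,z in {'long_bay_floor':.012,'short_bay_floor':.012,'thumbscrew_grip':.066,'tray':0}.items():
    for d in optics.pinpoint('wrist',n): print(n,np.round(d['location'],1),round(d['score'],2),back(c,d['location'],z).round(4))
E
```

```text
clock: 4.6
position: [0.5949, 0.0429, 0.2612]
ee_rot: [0.117, 3.138, -0.002]
force: [-0.1, 1.0, -2.1]
width: 0.301
clock 4.6 pos [0.5949 0.0429 0.2612] head 175.73 w 0.0276 F [-0.08  1.02 -2.14] Tq [0.118 0.035 0.038]
 shift tool [-0.0053 -0.0025  0.0013]  turn deg [-0.06  0.06 -0.27]  shift in target frame [-0.0053 -0.0026  0.0012]
long_bay_floor [280.5 159. ] 0.94 [0.5968 0.0729 0.012 ]
short_bay_floor [210.  140.7] 0.87 [ 0.5687 -0.0092  0.012 ]
thumbscrew_grip [243.6  53.7] 0.86 [0.4822 0.0399 0.066 ]
tray [248.7 129.5] 0.82 [0.5602 0.0372 0.    ]
```

View pics/w3.png

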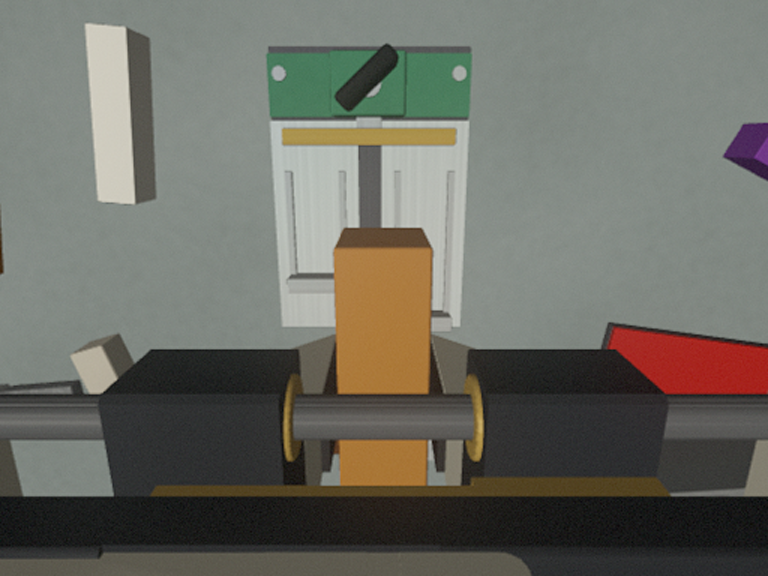

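```bash
python3 - <<'E'
import cv2
im=cv2.imread('pics/w3_raw.png')
cv2.imwrite('pics/w3c.png',cv2.resize(im[25:225,170:320],None,fx=4,fy=3,interpolation=cv2.INTER_CUBIC))
cv2.imwrite('pics/w3d.png',cv2.resize(im[160:225,180:315],None,fx=5.8,fy=5.8,interpolation=cv2.INTER_CUBIC))
E
```

```text
(no output)
```

View pics/w3c.png

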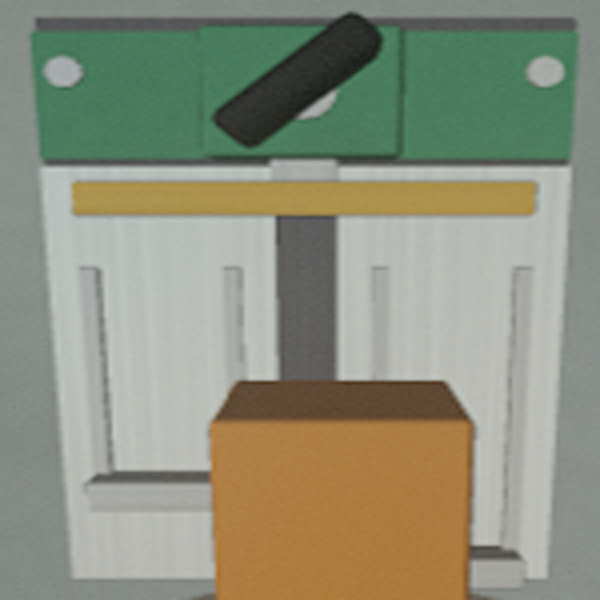

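View pics/w3d.png

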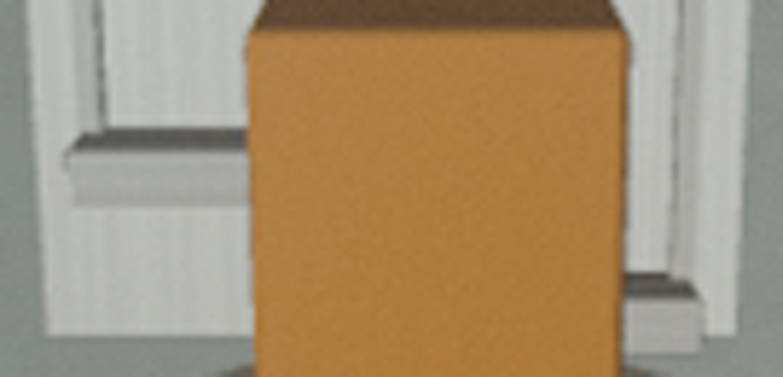

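```bash
python3 - <<'E'
from h import *
c=optics.camera_info('wrist')
P=lambda u,v:(170+u/4,25+v/3)
Q=lambda u,v:(180+u/5.8,160+v/5.8)
def b(n,p,z): r=back(c,p,z); print(n,np.round(p,1),r.round(4)); return r[:2]
l1=b('L near',P(40,167),.012);l2=b('L far',P(75,577),.012);r1=b('R near',P(575,167),.012);r2=b('R far',P(547,577),.012)
print('head L,R',[np.degrees(np.arctan2(*(q-p)[::-1])).round(2) for p,q in((l1,l2),(r1,r2))],'width',np.linalg.norm(l1-r1),np.linalg.norm(l2-r2))
a=np.arctan2(*(((l2+r2)-(l1+r1))[::-1])); X=np.array([np.cos(a),np.sin(a)]);Y=np.array([-X[1],X[0]]); m=(l1+r1+l2+r2)/4
print('heading',np.degrees(a),'perp from near/far edges',np.degrees(np.arctan2(*((r1-l1)[::-1])))-90,np.degrees(np.arctan2(*((r2-l2)[::-1])))-90)
ss=[b('sb',Q(160,130),.012),b('st',Q(160,150),.032)]; ls=[b('lb',Q(650,276),.012),b('lt',Q(660,296),.032)]
bar=b('bar',P(299,80),.082)
print('bar in frame of m',(bar-m)@X,(bar-m)@Y)
for n,S,off,y in(('short',ss,.0455,-.042),('long',ls,.0615,.042)):
    for p in S:
        xs=(p-m)@X; print(n,'stop x',xs,'rel bar',xs-(bar-m)@X,'mid world',m+X*(xs-off)+Y*y)
for q in [(100,268),(112,470),(224,268),(389,268),(513,268)]: 
    w=b('rib',P(*q),.015); print((w-m)@Y)
s=[b('nearbase',P(35,18),.0),b('nearbaseR',P(577,18),.0)]
for p in s: print((p-m)@X,(p-m)@Y)
E
```

```text
L near [180.   80.7] [ 0.4977 -0.031   0.012 ]
L far [188.8 217.3] [ 0.6613 -0.0421  0.012 ]
R near [313.8  80.7] [0.5087 0.1193 0.012 ]
R far [306.8 217.3] [0.6722 0.1063 0.012 ]
head L,R [np.float64(-3.91), np.float64(-4.54)] width 0.1506789168114147 0.14886640816692076
heading -4.222872700749874 perp from near/far edges -4.219130842185891 -4.215615109287583
sb [207.6 182.4] [ 0.6177 -0.0133  0.012 ]
st [207.6 185.9] [ 0.6169 -0.0104  0.032 ]
lb [292.1 207.6] [0.6579 0.0884 0.012 ]
lt [293.8 211. ] [0.6553 0.0884 0.032 ]
bar [244.8  51.7] [0.4812 0.0457 0.082 ]
bar in frame of m -0.1040277809559024 -7.785376754732882e-05
short stop x 0.03646546494548988 rel bar 0.14049324590139228 mid world [ 0.57286184 -0.00310038]
short stop x 0.03539628605811246 rel bar 0.13942406701401486 mid world [ 0.57179556 -0.00302164]
long stop x 0.06898912598950102 rel bar 0.17301690694540342 mid world [0.59552609 0.07945484]
long stop x 0.0664424875895327 rel bar 0.1704702685454351 mid world [0.59298637 0.07964236]
rib [195.  114.3] [ 0.5356 -0.0181  0.015 ]
-0.05973840531226098
rib [198.  181.7] [ 0.6152 -0.0243  0.015 ]
-0.06004425677072744
rib [226.  114.3] [0.5382 0.0174 0.015 ]
-0.0241427422215599
rib [267.2 114.3] [0.5417 0.0646 0.015 ]
0.02322097276282836
rib [298.2 114.3] [0.5443 0.1001 0.015 ]
0.0588144086075436
nearbase [178.8  31. ] [ 0.4445 -0.0278  0.    ]
nearbaseR [314.2  31. ] [0.4556 0.1232 0.    ]
-0.13526012576121133 -0.07606986725840016
-0.13526711313514736 0.07536845046364077
```

```bash
python3 - <<'E'
from h import *
p,R,s=pose();c=optics.camera_info('wrist');print(p,head(R))
for z in (.2713,):
    e=back(c,(255.6,165),z); print('near edge in tool',R.inv().apply(e-p))
    e1=back(c,(222.8,165),z);e2=back(c,(288.5,165),z);print(np.linalg.norm(e1-e2),R.inv().apply(e1-p),R.inv().apply(e2-p))
e=back(c,(255.6,152),p[2]-.0259);print('bottom near edge',R.inv().apply(e-p))
plan([.572-.0025,-.003,.20],175.8)
E
```

```text
[0.59395535 0.04700025 0.26039034] 175.80510993311697
near edge in tool [ 4.68711542e-02  4.62642552e-05 -1.08729198e-02]
0.026776732053255946 [ 0.04687633 -0.01332192 -0.0108736 ] [ 0.04686597  0.01345481 -0.01087224]
bottom near edge [4.60962433e-02 8.84139594e-05 2.59361488e-02]
clock 4.85 pos [0.594  0.047  0.2604] head 175.81 w 0.0277 F [ 0.14 -0.08 -1.81] Tq [-0.008 -0.002  0.044]
 shift tool [ 0.0207 -0.0517  0.0604]  turn deg [ 0.   -0.04  0.01]  shift in target frame [ 0.0207 -0.0517  0.0604]
```

```bash
python3 -m creep '[{"translation":[0.01,-0.025,0],"rot":[0,0,0],"jaw":0.015},{"translation":[0.01,-0.025,0],"rot":[0,0,0],"jaw":0.015},{"translation":[0,0,0],"rot":[0,0,0],"jaw":0.015},{"translation":[0,0,0],"rot":[0,0,0],"jaw":0.015},{"translation":[0,0,0],"rot":[0,0,0],"jaw":0.015},{"translation":[0,0,0],"rot":[0,0,0],"jaw":0.015}]'
python3 - <<'E'
from h import *
p,R,s=pose();print(p,s['clock'],s['dq'].round(3))
c=optics.camera_info('wrist');json.dump({k:np.array(v).tolist() for k,v in c.items()},open('c4.json','w'))
im=save('wrist','w4')
p,R,s=pose();print(p,s['clock'])
cv2.imwrite('pics/w4c.png',cv2.resize(im[15:215,205:355,::-1],None,fx=4,fy=3,interpolation=cv2.INTER_CUBIC))
plan([.572-.0025,-.003,.20],175.8)
E
```

```text
clock: 5.35
position: [0.571, -0.0005, 0.2606]
ee_rot: [0.111, 3.14, 0.001]
force: [-0.3, -0.5, -2.3]
width: 0.305
[ 5.70997537e-01 -5.32295011e-04  2.60630526e-01] 5.35 [-0.001  0.001 -0.002 -0.001  0.002  0.001  0.006]
[ 0.57099294 -0.00058285  0.26057732] 5.4
clock 5.4 pos [ 0.571  -0.0006  0.2606] head 175.95 w 0.0279 F [-0.6  -0.43 -1.26] Tq [-0.007 -0.001 -0.038]
 shift tool [ 0.0013 -0.0025  0.0606]  turn deg [ 0.02 -0.01  0.15]  shift in target frame [ 0.0013 -0.0025  0.0606]
```

View pics/w4c.png

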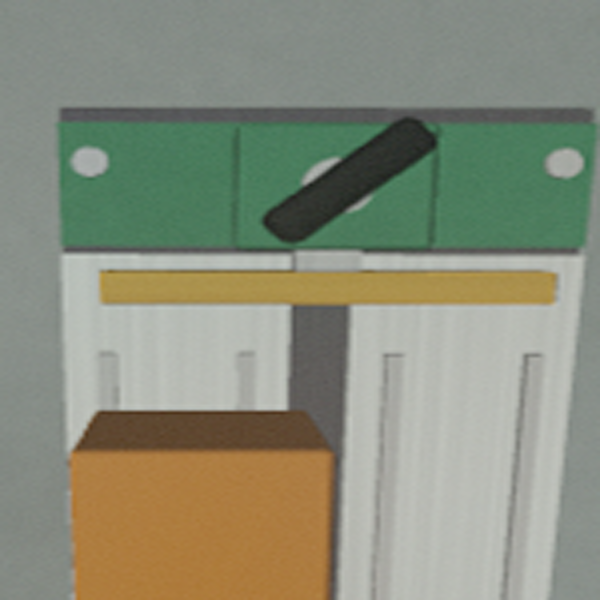

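```bash
python3 - <<'E'
from h import *
c=json.load(open('c4.json'))
P=lambda u,v:(205+u/4,15+v/3)
def b(n,p,z): r=back(c,p,z); print(n,np.round(p,1),r.round(4)); return r[:2]
n1=b('bL',P(60,108),0);n2=b('bR',P(595,108),0);l1=b('pL',P(62,253),.012);r1=b('pR',P(583,253),.012);r2=b('pRf',P(553,600),.012)
print('perp',[np.degrees(np.arctan2(*((q-p)[::-1])))-90 for p,q in((n1,n2),(l1,r1))],'side',np.degrees(np.arctan2(*((r2-r1)[::-1]))))
a=np.radians(-4.2);X=np.array([np.cos(a),np.sin(a)]);Y=np.array([-X[1],X[0]])
o=(n1+n2)/2+X*.110
print('origin from base',o,'w',np.linalg.norm(n2-n1),'plate mid y',((l1+r1)/2-o)@Y,((l1+r1)/2-o)@X)
bar=b('bar',P(350,180),.082);print((bar-o)@X,(bar-o)@Y)
# from earlier: near base at -.1353, short stop +.0359, long stop +.0677 (same picture)
for n,x,y in(('short',-.110+.1353+.0359-.0455,-.042),('long',-.110+.1353+.0677-.0615,.042)): print(n,x,o+X*x+Y*y)
for n,q in(('in',(389,354)),('out',(525,354)),('sOut',(117,353)),('sIn',(240,353))): print(n,(b('',P(*q),.016)-o)@Y)
for n,v in (('jaw near',271),('jaw far',303)): print(n,(b('',P(330,v),.030)-o)@X)
e=back(c,P(202,450),.2713);p,R,s=pose();print('stone near edge in tool',R.inv().apply(e-p))
E
```

```text
bL [220.  51.] [ 0.4458 -0.0317  0.    ]
bR [353.8  51. ] [0.4566 0.1198 0.    ]
pL [220.5  99.3] [ 0.4985 -0.0352  0.012 ]
pR [350.8  99.3] [0.5091 0.1135 0.012 ]
pRf [343.2 215. ] [0.6496 0.1051 0.012 ]
perp [np.float64(-4.0815357964182795), np.float64(-4.084243981820549)] side -3.410653076765125
origin from base [0.56092447 0.03600314] w 0.15184213751798 plate mid y -0.0010516609923045203 -0.0571783464706657
bar [292.5  75. ] [0.4814 0.0403 0.082 ]
-0.07960187711274255 -0.0015656368366203878
short 0.015700000000000006 [ 0.57350631 -0.00703391]
long 0.0315 [0.59541588 0.07558335]
 [302.2 133. ] [0.5429 0.0563 0.016 ]
in 0.01895705344669344
 [336.2 133. ] [0.5457 0.0958 0.016 ]
out 0.05851850628415577
 [234.2 132.7] [ 0.5369 -0.0225  0.016 ]
sOut -0.06015127323084653
 [265.  132.7] [0.5394 0.0131 0.016 ]
sIn -0.02438657810725881
 [287.5 105.3] [0.51   0.0393 0.03  ]
jaw near -0.05103027204080897
 [287.5 116. ] [0.5214 0.0388 0.03  ]
jaw far -0.039590313726620675
stone near edge in tool [ 4.68470831e-02  4.82577022e-05 -1.07174547e-02]
```

```bash
python3 -m creep '[{"translation":[-0.001,-0.0065,0.02],"rot":[0,0,0],"jaw":0.015},{"translation":[0,0,0.035],"rot":[0,0,0],"jaw":0.015},{"translation":[0,0,0.035],"rot":[0,0,0],"jaw":0.015},{"translation":[0,0,0.035],"rot":[0,0,0],"jaw":0.015},{"translation":[0,0,0.03],"rot":[0,0,0],"jaw":0.015},{"translation":[0,0,0.015],"rot":[0,0,0],"jaw":0.015},{"translation":[0,0,0],"rot":[0,0,0],"jaw":0.015},{"translation":[0,0,0],"rot":[0,0,0],"jaw":0.015},{"translation":[0,0,0],"rot":[0,0,0],"jaw":0.015}]'
python3 - <<'E'
from h import *
plan([.5717,-.0072,.038],175.85)
c=optics.camera_info('wrist');json.dump({k:np.array(v).tolist() for k,v in c.items()},open('c5.json','w'))
save('wrist','w5'); save('side','s5')
im=cv2.imread('pics/s5_raw.png'); cv2.imwrite('pics/s5c.png',cv2.resize(im[150:240,190:310],None,fx=6,fy=6,interpolation=cv2.INTER_CUBIC))
E
```

```text
clock: 6.15
position: [0.5724, -0.008, 0.0919]
ee_rot: [0.112, 3.138, 0.0]
force: [-0.1, 0.1, -1.9]
width: 0.304
clock 6.15 pos [ 0.5724 -0.008   0.0919] head 175.9 w 0.0279 F [-0.05  0.08 -1.87] Tq [-0.053  0.002  0.019]
 shift tool [0.0008 0.0008 0.0539]  turn deg [0.02 0.1  0.05]  shift in target frame [0.0007 0.0008 0.0539]
```

View pics/w5.png

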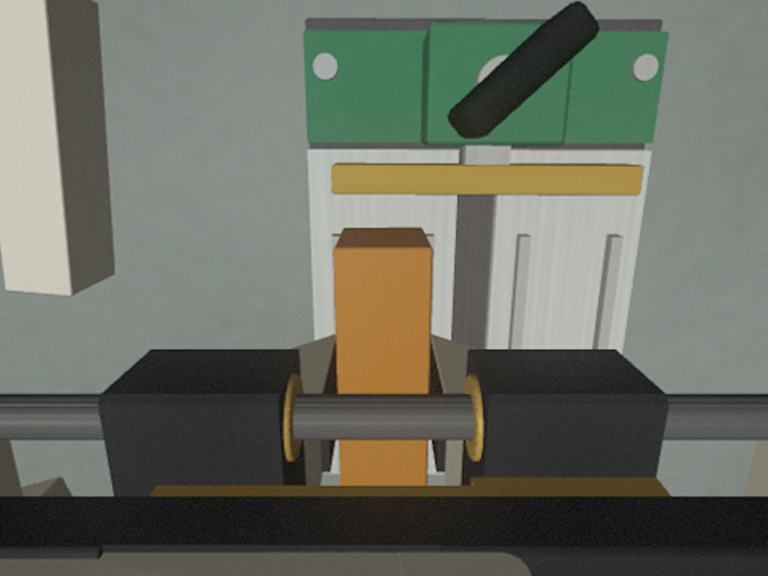

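View pics/s5c.png

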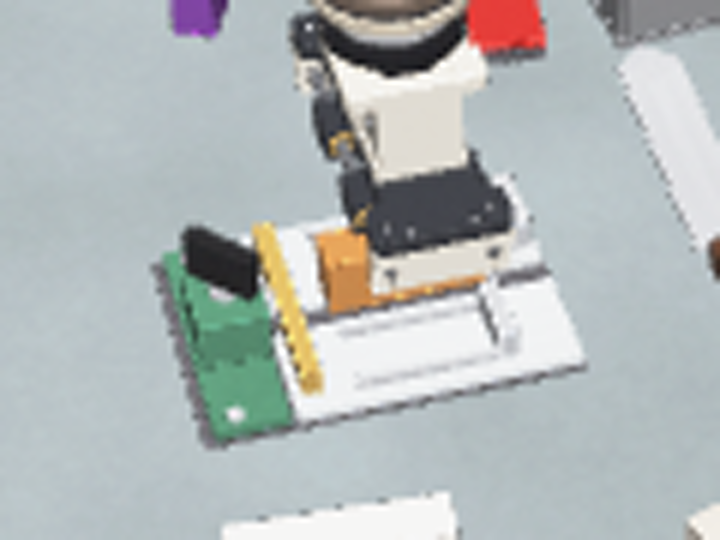

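```bash
python3 -m creep '[{"translation":[0.0008,0.0008,0.02],"rot":[0,0,0],"jaw":0.015},{"translation":[0,0,0.015],"rot":[0,0,0],"jaw":0.015},{"translation":[0,0,0.008],"rot":[0,0,0],"jaw":0.015},{"translation":[0,0,0.005],"rot":[0,0,0],"jaw":0.015},{"translation":[0,0,0],"rot":[0,0,0],"jaw":0.015},{"translation":[0,0,0],"rot":[0,0,0],"jaw":0.015},{"translation":[0,0,0],"rot":[0,0,0],"jaw":0.015}]'
python3 - <<'E'
from h import *
plan([.5717,-.0072,.038],175.85)
c=optics.camera_info('wrist')
save('wrist','w6')
E
```

```text
clock: 6.83
position: [0.5712, -0.0076, 0.0436]
ee_rot: [0.113, 3.138, 0.0]
force: [-0.3, 0.2, -1.5]
width: 0.302
clock 6.83 pos [ 0.5712 -0.0076  0.0436] head 175.87 w 0.0277 F [-0.33  0.25 -1.5 ] Tq [ 0.019  0.012 -0.012]
 shift tool [-0.0004  0.0004  0.0056]  turn deg [0.01 0.08 0.02]  shift in target frame [-0.0004  0.0005  0.0056]
```

View pics/w6.png

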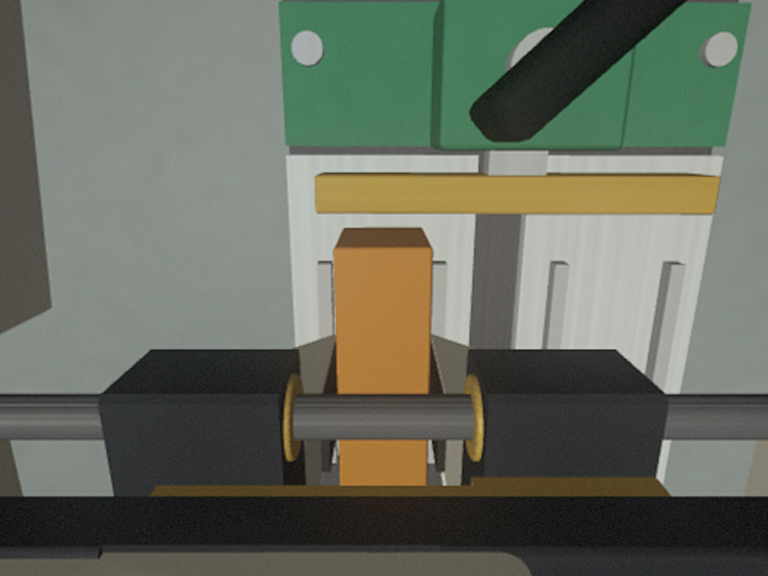

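```bash
python3 -m creep '[{"translation":[0,0.0003,0.003],"rot":[0,0,0],"jaw":0.015},{"translation":[0,0,0.002],"rot":[0,0,0],"jaw":0.015},{"translation":[0,0,0],"rot":[0,0,0],"jaw":0.015},{"translation":[0,0,0],"rot":[0,0,0],"jaw":0.015}]'

```

```text
clock: 7.22
position: [0.5712, -0.0073, 0.0388]
ee_rot: [0.113, 3.138, 0.001]
force: [-2.7, -0.1, 10.1]
width: 0.302
```

```bash
python3 -m creep '[{"translation":[0,0,0],"rot":[0,0,0],"jaw":0.05},{"translation":[0,0,0],"rot":[0,0,0],"jaw":0.05},{"translation":[0,0,0],"rot":[0,0,0],"jaw":0.05},{"translation":[0,0,-0.02],"rot":[0,0,0],"jaw":0.05},{"translation":[0,0,-0.035],"rot":[0,0,0],"jaw":0.055},{"translation":[0,0,-0.04],"rot":[0,0,0],"jaw":0.055},{"translation":[0,0,-0.04],"rot":[0,0,0],"jaw":0.065},{"translation":[0,0,-0.03],"rot":[0,0,0],"jaw":0.065},{"translation":[0,0,-0.03],"rot":[0,0,0],"jaw":0.065},{"translation":[0,0,0],"rot":[0,0,0],"jaw":0.065}]'
python3 - <<'E'
from h import *
ochre('wrist',.048,'w7')
plan([.54,-.276,.24],167)
E
```

```text
clock: 8.05
position: [0.5735, -0.0074, 0.2388]
ee_rot: [0.113, 3.13, 0.002]
force: [0.8, 0.3, -0.3]
width: 0.708
px [255. 162.] ctr [ 0.5679 -0.0074] size [0.0271 0.0867] ang -4.1 V 145.0
px [  5. 154.] ctr [ 0.5414 -0.2588] size [0.0135 0.1154] ang -16.4 V 145.0
clock 8.1 pos [ 0.5724 -0.0073  0.236 ] head 175.87 w 0.0649 F [-0.35  0.6  -1.23] Tq [0.03  0.03  0.007]
 shift tool [ 0.013  -0.2703 -0.0044]  turn deg [0.1  0.35 8.87]  shift in target frame [-0.0289 -0.2691 -0.004 ]
```

View pics/w7.png

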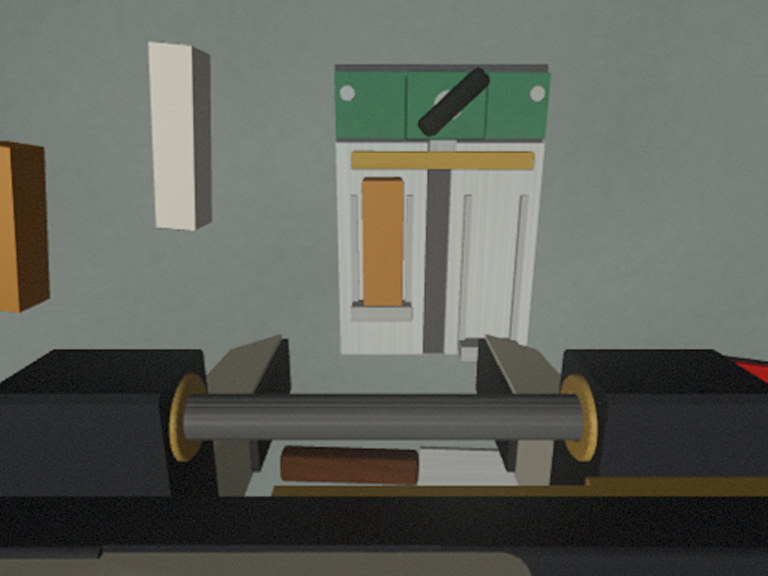

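```bash
python3 -m creep '[{"translation":[0.0016,-0.03,0],"rot":[0,0,0],"jaw":0.065},{"translation":[0.0016,-0.036,0],"rot":[0,0,0],"jaw":0.065},{"translation":[0.0016,-0.036,0],"rot":[0,0,0],"jaw":0.065},{"translation":[0.0016,-0.036,0],"rot":[0,0,0],"jaw":0.065},{"translation":[0.0016,-0.036,0],"rot":[0,0,0],"jaw":0.065},{"translation":[0.0016,-0.036,0],"rot":[0,0,0],"jaw":0.065},{"translation":[0.0016,-0.036,0],"rot":[0,0,0],"jaw":0.065},{"translation":[0.0016,-0.024,0],"rot":[0,0,3],"jaw":0.065},{"translation":[0,0,0],"rot":[0,0,3],"jaw":0.065},{"translation":[0,0,0],"rot":[0,0,3],"jaw":0.065},{"translation":[0,0,0],"rot":[0,0,0],"jaw":0.065},{"translation":[0,0,0],"rot":[0,0,0],"jaw":0.065}]'
python3 - <<'E'
from h import *
print(pose()[0])
ochre('wrist',.036,'w8')
plan([.54,-.276,.24],167)
E
```

```text
clock: 9.1
position: [0.538, -0.2753, 0.2316]
ee_rot: [-0.356, -3.12, -0.001]
force: [0.1, 0.7, 0.1]
width: 0.707
[ 0.53799053 -0.27526432  0.23157242]
px [252. 169.] ctr [ 0.5401 -0.2793] size [0.0273 0.1192] ang -12.8 V 141.0
px [500. 140.] ctr [ 0.5682 -0.0262] size [0.0247 0.0948] ang -1.2 V 141.0
clock 9.15 pos [ 0.5382 -0.2751  0.2318] head 167.01 w 0.0651 F [ 0.58 -0.3   0.5 ] Tq [ 0.033  0.011 -0.038]
 shift tool [-0.002  -0.0005 -0.0082]  turn deg [ 0.02 -0.08  0.01]  shift in target frame [-0.002  -0.0005 -0.0082]
```

View pics/w8.png

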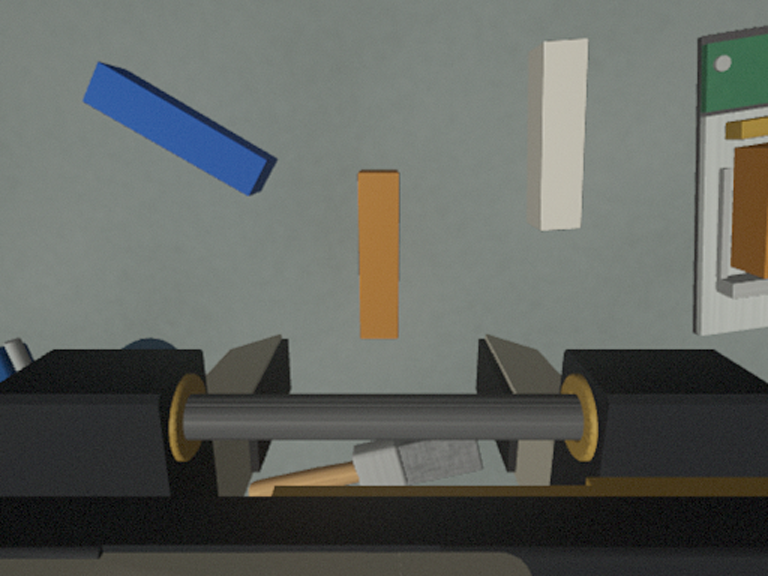

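```bash
python3 -m creep '[{"translation":[-0.0033,-0.0034,0.02],"rot":[0,0,0],"jaw":0.065},{"translation":[0,0,0.035],"rot":[0,0,0],"jaw":0.065},{"translation":[0,0,0.035],"rot":[0,0,0],"jaw":0.065},{"translation":[0,0,0.035],"rot":[0,0,0],"jaw":0.065},{"translation":[0,0,0.03],"rot":[0,0,0],"jaw":0.065},{"translation":[0,0,0],"rot":[0,0,0],"jaw":0.065},{"translation":[0,0,0],"rot":[0,0,0],"jaw":0.065},{"translation":[0,0,0],"rot":[0,0,0],"jaw":0.065}]'
python3 - <<'E'
from h import *
c=optics.camera_info('wrist');json.dump({k:np.array(v).tolist() for k,v in c.items()},open('c9.json','w'))
save('wrist','w9')
plan([.5405,-.2793,.026],167.2)
E
```

```text
clock: 9.82
position: [0.5417, -0.2801, 0.0792]
ee_rot: [0.358, 3.12, -0.001]
force: [0.3, 0.0, 0.4]
width: 0.708
clock 9.87 pos [ 0.5421 -0.2804  0.0799] head 166.91 w 0.0649 F [-0.27 -0.83  0.86] Tq [-0.059 -0.018 -0.014]
 shift tool [0.002  0.0007 0.0539]  turn deg [-0.03  0.18 -0.29]  shift in target frame [0.0018 0.0007 0.0539]
```

View pics/w9.png

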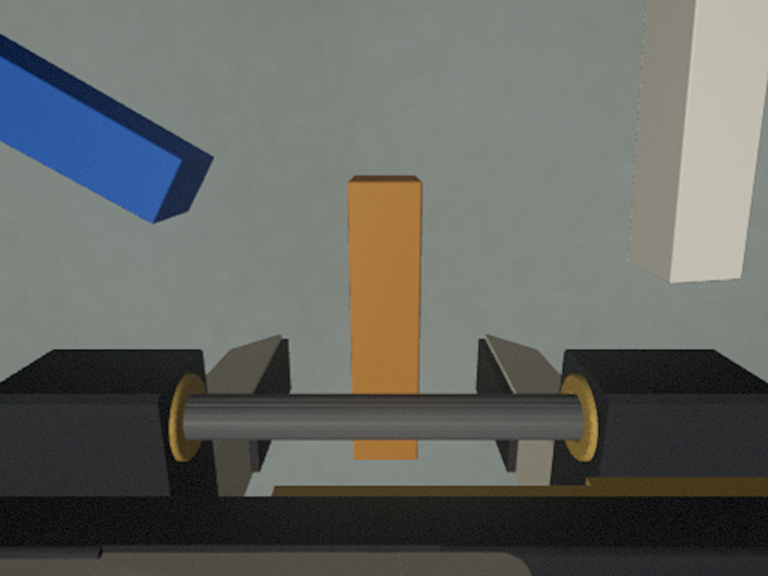

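```bash
python3 -m creep '[{"translation":[0.001,0.0007,0.025],"rot":[0,0,0],"jaw":0.065},{"translation":[0,0,0.02],"rot":[0,0,0],"jaw":0.06},{"translation":[0,0,0.0085],"rot":[0,0,0],"jaw":0.055},{"translation":[0,0,0],"rot":[0,0,0],"jaw":0.055},{"translation":[0,0,0],"rot":[0,0,0],"jaw":0.055},{"translation":[0,0,0],"rot":[0,0,0],"jaw":0.015},{"translation":[0,0,0],"rot":[0,0,0],"jaw":0.015},{"translation":[0,0,0],"rot":[0,0,0],"jaw":0.015},{"translation":[0,0,0],"rot":[0,0,0],"jaw":0.015},{"translation":[0,0,0],"rot":[0,0,0],"jaw":0.015},{"translation":[0,0,0],"rot":[0,0,0],"jaw":0.015}]' 35
python3 - <<'E'
from h import *
plan([.5405,-.2793,.026],167.2)
E
```

```text
clock: 10.78
position: [0.5402, -0.2789, 0.0247]
ee_rot: [0.359, 3.12, -0.0]
force: [-0.7, 1.7, 5.6]
width: 0.302
clock 10.78 pos [ 0.5402 -0.2789  0.0247] head 166.88 w 0.0277 F [-0.66  1.7   5.55] Tq [0.121 0.188 0.009]
 shift tool [-0.0003 -0.0003 -0.0013]  turn deg [-0.    0.04 -0.32]  shift in target frame [-0.0003 -0.0003 -0.0013]
```

```bash
python3 -m creep '[{"translation":[0,0,-0.02],"rot":[0,0,0],"jaw":0.015},{"translation":[0,0,-0.035],"rot":[0,0,0],"jaw":0.015},{"translation":[0,0,-0.04],"rot":[0,0,0],"jaw":0.015},{"translation":[0.003,0.025,-0.03],"rot":[0,0,0],"jaw":0.015},{"translation":[0.003,0.033,-0.02],"rot":[0,0,0],"jaw":0.015},{"translation":[0.003,0.033,-0.02],"rot":[0,0,0],"jaw":0.015},{"translation":[0.003,0.035,-0.015],"rot":[0,0,0],"jaw":0.015},{"translation":[0.003,0.037,-0.01],"rot":[0,0,0],"jaw":0.015},{"translation":[0.003,0.037,-0.01],"rot":[0,0,0],"jaw":0.015},{"translation":[0.003,0.037,-0.01],"rot":[0,0,0],"jaw":0.015},{"translation":[0.003,0.037,-0.01],"rot":[0,0,0],"jaw":0.015},{"translation":[0.003,0.036,0],"rot":[0,0,0],"jaw":0.015}]'
python3 -m creep '[{"translation":[0.003,0.03,0],"rot":[0,0,-3],"jaw":0.015},{"translation":[0,0.015,0],"rot":[0,0,-3],"jaw":0.015},{"translation":[0,0,0],"rot":[0,0,-3],"jaw":0.015},{"translation":[0,0,0],"rot":[0,0,0],"jaw":0.015},{"translation":[0,0,0],"rot":[0,0,0],"jaw":0.015},{"translation":[0,0,0],"rot":[0,0,0],"jaw":0.015}]'
python3 - <<'E'
from h import *
c=optics.camera_info('wrist');json.dump({k:np.array(v).tolist() for k,v in c.items()},open('c10.json','w'))
im=save('wrist','w10')
plan([.594,.0755,.20],175.85)
cv2.imwrite('pics/w10c.png',cv2.resize(im[15:215,150:300,::-1],None,fx=4,fy=3,interpolation=cv2.INTER_CUBIC))
E
```

```text
clock: 11.78
position: [0.5846, 0.0312, 0.246]
ee_rot: [0.359, 3.119, 0.001]
force: [1.1, -0.5, -2.1]
width: 0.299
clock: 12.28
position: [0.5904, 0.0723, 0.244]
ee_rot: [-0.119, -3.139, 0.001]
force: [0.7, -0.6, -3.3]
width: 0.304
clock 12.33 pos [0.5905 0.0724 0.2441] head 175.68 w 0.0276 F [-0.35 -0.49 -2.77] Tq [0.003 0.011 0.002]
 shift tool [-0.0033  0.0034  0.0441]  turn deg [-0.03 -0.02 -0.17]  shift in target frame [-0.0033  0.0034  0.0441]
```

View pics/w10.png

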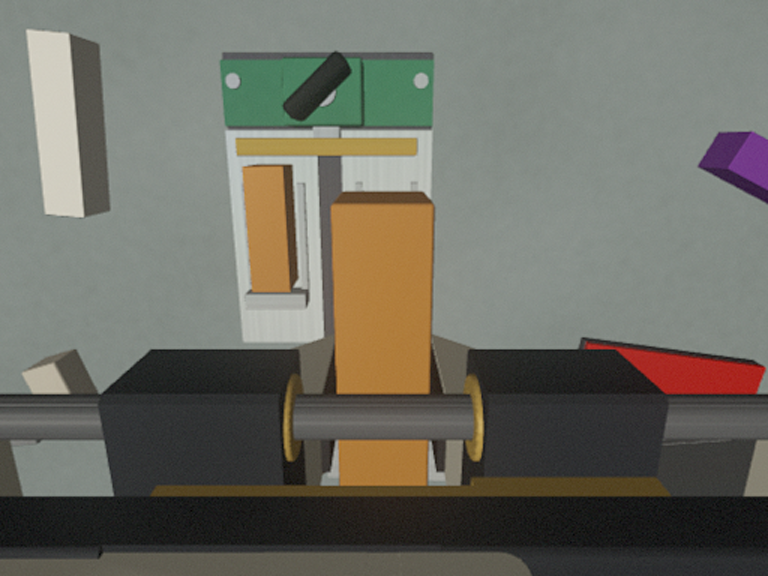

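View pics/w10c.png

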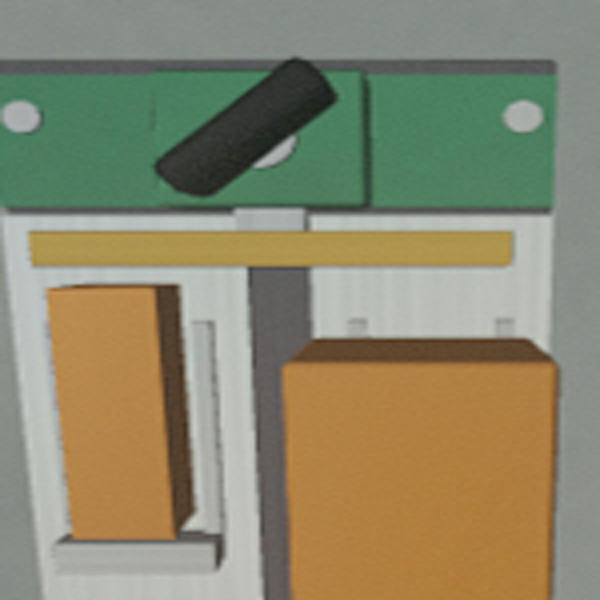

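```bash
python3 - <<'E'
from h import *
c=json.load(open('c10.json'))
P=lambda u,v:(150+u/4,15+v/3)
def b(n,p,z): r=back(c,p,z); print(n,np.round(p,1),r.round(4)); return r[:2]
n1=b('bL',(222/1.5,53.5/1.5),0);n2=b('bR',P(556,62),0)
a=np.radians(-4.15);X=np.array([np.cos(a),np.sin(a)]);Y=np.array([-X[1],X[0]])
o=(n1+n2)/2+X*.110; print('o',o,np.linalg.norm(n2-n1),np.degrees(np.arctan2(*((n2-n1)[::-1])))-90)
for q in ((367,322),(497,322)): print('rib',(b('',P(*q),.018)-o)@Y)
pl=b('plateR',P(551,217),.012);print((pl-o)@Y)
pl=b('plateL',(228/1.5,130/1.5),.012);print((pl-o)@Y)
print('jaw far',(b('',P(400,266),.030)-o)@X)
print('short stop',(b('',P(140,540),.032)-o)@X)
print('long mid',o+X*.0315+Y*.042)
p,R,s=pose();e=back(c,P(420,363),p[2]+.0113);print('stone near edge tool',R.inv().apply(e-p), 'stone heading err px')
bar=b('bar',P(247,127),.082);print((bar-o)@X,(bar-o)@Y)
E
```

```text
bL [148.   35.7] [ 0.4459 -0.0328  0.    ]
bR [289.   35.7] [0.4575 0.1185 0.    ]
o [0.56141911 0.03493522] 0.1517435059562153 -4.362223840471557
 [241.8 122.3] [0.5436 0.0607 0.018 ]
rib 0.024435070232874462
 [274.2 122.3] [0.5463 0.0963 0.018 ]
rib 0.0601200644101693
plateR [287.8  87.3] [0.5107 0.1135 0.012 ]
0.07464485555031446
plateL [152.   86.7] [ 0.4988 -0.0333  0.012 ]
-0.07262265905005831
 [250.  103.7] [0.5243 0.0716 0.03  ]
jaw far -0.03970560818170609
 [185. 195.] [ 0.6177 -0.0091  0.032 ]
short stop 0.0592911805608573
long mid [0.59587597 0.07454551]
stone near edge tool [ 0.05871909 -0.00026408 -0.0112797 ] stone heading err px
bar [211.8  57.3] [0.4821 0.0427 0.082 ]
-0.0797055878009045 0.001992713773163055
```

```bash
python3 -m creep '[{"translation":[0.0008,0.003,0.02],"rot":[0,0,0],"jaw":0.015},{"translation":[0,0,0.035],"rot":[0,0,0],"jaw":0.015},{"translation":[0,0,0.035],"rot":[0,0,0],"jaw":0.015},{"translation":[0,0,0.035],"rot":[0,0,0],"jaw":0.015},{"translation":[0,0,0.035],"rot":[0,0,0],"jaw":0.015},{"translation":[0,0,0.02],"rot":[0,0,0],"jaw":0.015},{"translation":[0,0,0.01],"rot":[0,0,0],"jaw":0.015},{"translation":[0,0,0],"rot":[0,0,0],"jaw":0.015},{"translation":[0,0,0],"rot":[0,0,0],"jaw":0.015},{"translation":[0,0,0],"rot":[0,0,0],"jaw":0.015}]'
python3 - <<'E'
from h import *
save('wrist','w11')
plan([.5899,.0754,.0367],175.85)
E
```

```text
clock: 13.17
position: [0.5914, 0.0767, 0.0559]
ee_rot: [0.114, 3.137, 0.001]
force: [0.6, -0.0, -1.9]
width: 0.305
clock 13.22 pos [0.5915 0.0769 0.0561] head 175.84 w 0.0273 F [ 0.37  0.03 -3.06] Tq [-0.014  0.026  0.   ]
 shift tool [ 0.0015 -0.0017  0.0194]  turn deg [ 0.05  0.17 -0.01]  shift in target frame [ 0.0014 -0.0016  0.0194]
```

View pics/w11.png

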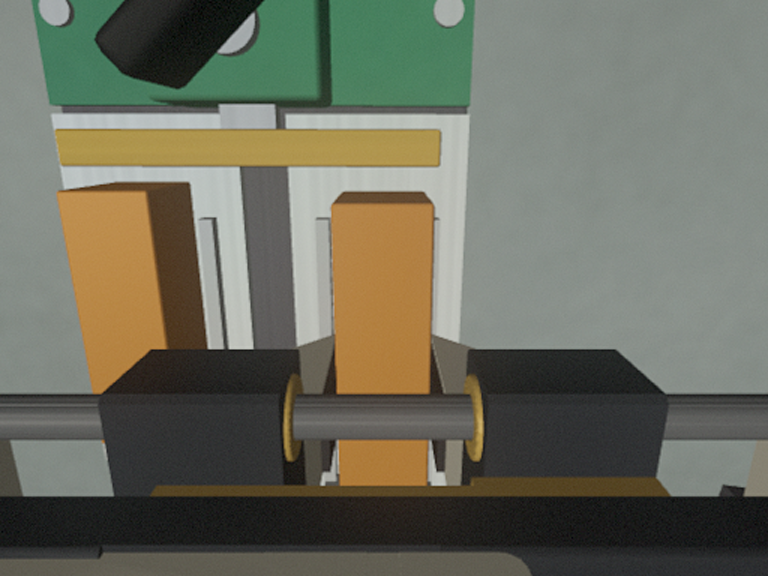

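```bash
python3 -m creep '[{"translation":[0.0014,-0.0012,0.008],"rot":[0,0,0],"jaw":0.015},{"translation":[0,0,0.006],"rot":[0,0,0],"jaw":0.015},{"translation":[0,0,0.003],"rot":[0,0,0],"jaw":0.015},{"translation":[0,0,0],"rot":[0,0,0],"jaw":0.015},{"translation":[0,0,0],"rot":[0,0,0],"jaw":0.015},{"translation":[0,0,0],"rot":[0,0,0],"jaw":0.015}]'

```

```text
clock: 13.72
position: [0.5885, 0.0759, 0.0371]
ee_rot: [-0.113, -3.139, -0.0]
force: [0.4, -0.2, -2.6]
width: 0.301
```

```bash
python3 -m creep '[{"translation":[0,0,0.0015],"rot":[0,0,0],"jaw":0.015},{"translation":[0,0,0],"rot":[0,0,0],"jaw":0.015},{"translation":[0,0,0],"rot":[0,0,0],"jaw":0.015}]'

```

```text
clock: 13.97
position: [0.5887, 0.0759, 0.0366]
ee_rot: [0.113, 3.139, 0.001]
force: [-3.5, -0.4, 8.8]
width: 0.302
```

```bash
python3 -m creep '[{"translation":[0,0,0],"rot":[0,0,0],"jaw":0.05},{"translation":[0,0,0],"rot":[0,0,0],"jaw":0.05},{"translation":[0,0,0],"rot":[0,0,0],"jaw":0.05},{"translation":[0,0,-0.02],"rot":[0,0,0],"jaw":0.05},{"translation":[0,0,-0.035],"rot":[0,0,0],"jaw":0.05},{"translation":[0,0,-0.04],"rot":[0,0,0],"jaw":0.06},{"translation":[0,0,-0.04],"rot":[0,0,0],"jaw":0.06},{"translation":[0,-0.012,-0.03],"rot":[0,0,0],"jaw":0.06},{"translation":[0,-0.012,-0.03],"rot":[0,0,0],"jaw":0.06},{"translation":[0,-0.012,0],"rot":[0,0,0],"jaw":0.06},{"translation":[0,0,0],"rot":[0,0,0],"jaw":0.06},{"translation":[0,0,0],"rot":[0,0,0],"jaw":0.06}]'
python3 - <<'E'
from h import *
c=optics.camera_info('wrist');json.dump({k:np.array(v).tolist() for k,v in c.items()},open('c12.json','w'))
ochre('wrist',.048,'w12')
s=plan([.4815,.0435,.10],128);print(s['joints'].round(3))
im=cv2.imread('pics/w12_raw.png');cv2.imwrite('pics/w12c.png',cv2.resize(im[10:220,165:345],None,fx=4,fy=2.8,interpolation=cv2.INTER_CUBIC))
E
```

```text
clock: 14.97
position: [0.5857, 0.0395, 0.2303]
ee_rot: [-0.115, -3.139, -0.0]
force: [0.2, 0.1, -1.0]
width: 0.655
px [208. 155.] ctr [ 0.5676 -0.007 ] size [0.0291 0.0894] ang -5.8 V 147.0
px [290. 169.] ctr [0.5882 0.0745] size [0.0291 0.1196] ang -4.1 V 147.0
clock 15.02 pos [0.5854 0.0404 0.2296] head 175.87 w 0.0599 F [-0.28 -0.37 -0.06] Tq [0.002 0.021 0.039]
 shift tool [ 0.1036 -0.0045  0.1298]  turn deg [-3.000e-02 -1.000e-01  4.787e+01]  shift in target frame [ 0.0663 -0.08    0.1296]
[-0.354  0.385  0.269  1.7   -0.114  1.074  1.449]
```

View pics/w12c.png

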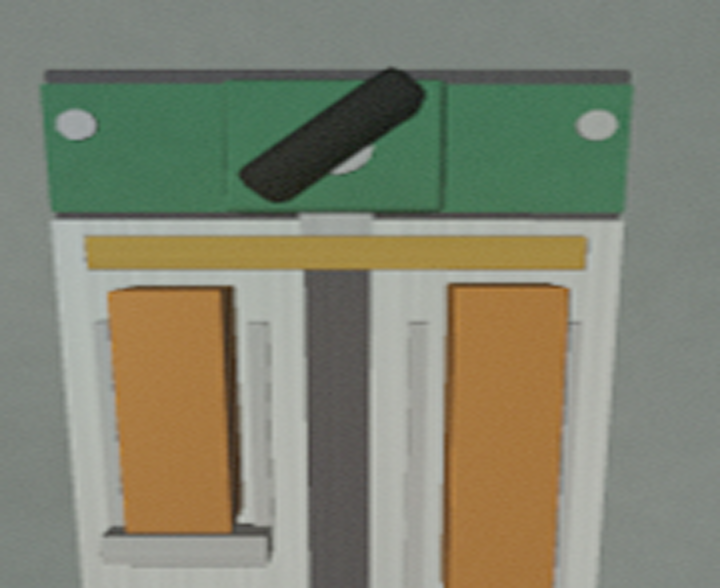

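```bash
cat > barfit.py <<'E'
from h import *
from scipy.optimize import minimize
import sys
def fit(img,c,g):
    h=cv2.cvtColor(img,cv2.COLOR_BGR2HSV); q=proj(c,[g[0],g[1],.07]).astype(int); k=45
    m=(h[...,2]<75).astype(np.uint8); W=np.zeros_like(m); W[max(0,q[1]-k):q[1]+k,q[0]-k:q[0]+k]=1; m*=W
    n,l,st,ct=cv2.connectedComponentsWithStats(m); j=1+np.argmin([np.hypot(*(ct[i]-q))+ (100 if st[i,4]<60 else 0) for i in range(1,n)]); m=(l==j).astype(np.uint8)
    S=4
    M=cv2.resize(m,None,fx=S,fy=S,interpolation=cv2.INTER_NEAREST).astype(bool)
    def cost(v):
        a=np.radians(v[2]);X=np.array([np.cos(a),np.sin(a)]);Y=np.array([-X[1],X[0]])
        pts=[proj(c,[*(np.array(v[:2])/1000+X*x*.023+Y*y*.006),z])*S+S/2-.5 for x in(-1,1) for y in(-1,1) for z in(.05,.082)]
        hull=cv2.convexHull(np.array(pts,np.float32)); I=np.zeros(M.shape,np.uint8); cv2.fillPoly(I,[hull.astype(np.int32)],1); I=I>0
        return 1-(I&M).sum()/(I|M).sum()
    best=None
    for a0 in range(-90,90,15):
        r=minimize(cost,[g[0]*1000,g[1]*1000,a0],method='Nelder-Mead',options=dict(initial_simplex=[[g[0]*1e3,g[1]*1e3,a0],[g[0]*1e3+4,g[1]*1e3,a0],[g[0]*1e3,g[1]*1e3+4,a0],[g[0]*1e3,g[1]*1e3,a0+8]]))
        if best is None or r.fun<best.fun: best=r
    return best.x.round(2),1-best.fun,m.sum()
if __name__=='__main__':
    for w,cc in (('w12','c12'),('w10','c10'),('w4','c4')):
        print(w,fit(cv2.imread(f'pics/{w}_raw.png'),json.load(open(cc+'.json')),(.4814,.0413)))
E
python3 barfit.py
```

```text
w12 (array([481.38,  40.77, -51.62]), np.float64(0.908230198019802), np.uint64(919))
w10 (array([481.22,  41.15, -52.22]), np.float64(0.8666823557098311), np.uint64(921))
w4 (array([481.15,  40.57, -51.75]), np.float64(0.9010002564760194), np.uint64(661))
```

```bash
python3 -m creep '[{"translation":[0.026,-0.0017,0.02],"rot":[0,0,0],"jaw":0.045},{"translation":[0.026,-0.0017,0.02],"rot":[0,0,0],"jaw":0.045},{"translation":[0.026,-0.0017,0.02],"rot":[0,0,0],"jaw":0.045},{"translation":[0.026,-0.0017,0.02],"rot":[0,0,0],"jaw":0.045},{"translation":[0,0,0],"rot":[0,0,6.8],"jaw":0.045},{"translation":[0,0,0],"rot":[0,0,6.8],"jaw":0.045},{"translation":[0,0,0],"rot":[0,0,6.8],"jaw":0.045},{"translation":[0,0,0],"rot":[0,0,6.8],"jaw":0.045},{"translation":[0,0,0],"rot":[0,0,6.8],"jaw":0.045},{"translation":[0,0,0],"rot":[0,0,6.8],"jaw":0.045},{"translation":[0,0,0],"rot":[0,0,6.8],"jaw":0.045}]'
python3 -m creep '[{"translation":[0,0,0],"rot":[0,0,0],"jaw":0.045},{"translation":[0,0,0],"rot":[0,0,0],"jaw":0.045},{"translation":[0,0,0],"rot":[0,0,0],"jaw":0.045}]'
python3 - <<'E'
from h import *
c=optics.camera_info('wrist');save('wrist','w13')
s=plan([.4813,.0409,.068],128.2);print(s['joints'].round(3),optics.camera_info('wrist')['fx'])
E
```

```text
clock: 15.93
position: [0.4808, 0.0416, 0.1494]
ee_rot: [-1.376, -2.822, 0.003]
force: [0.7, -0.2, -0.0]
width: 0.491
clock: 16.18
position: [0.4813, 0.0411, 0.1501]
ee_rot: [-1.363, -2.829, 0.001]
force: [-0.5, 0.4, 0.8]
width: 0.487
clock 16.23 pos [0.4815 0.041  0.1503] head 128.5 w 0.045 F [-0.28  0.27  0.3 ] Tq [-0.103  0.042 -0.009]
 shift tool [ 0.     -0.0001  0.0823]  turn deg [-0.05 -0.02  0.3 ]  shift in target frame [ 0.     -0.0002  0.0823]
[-0.542  0.325  0.439  2.049 -0.189  0.807  0.681] 330.57830353005545
```

View pics/w13.png

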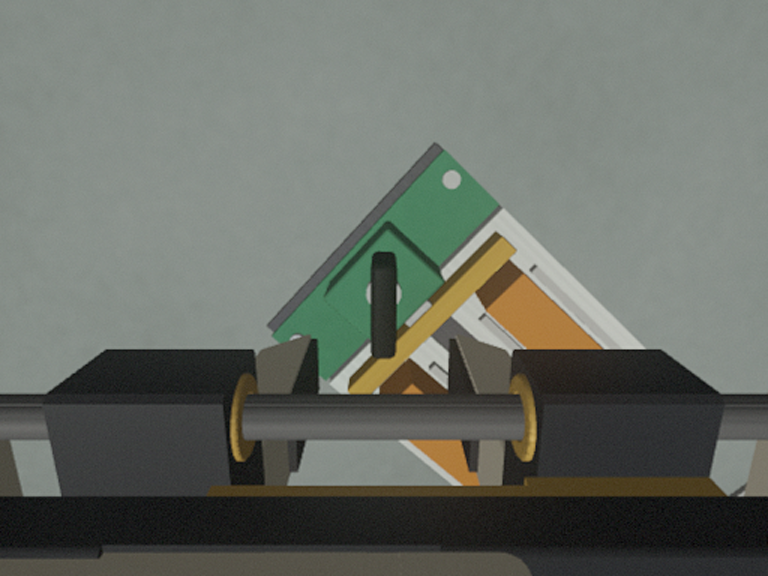

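```bash
python3 -m creep '[{"translation":[0,0,0.03],"rot":[0,0,0],"jaw":0.045},{"translation":[0,0,0.03],"rot":[0,0,0],"jaw":0.045},{"translation":[0,0,0.018],"rot":[0,0,0],"jaw":0.045},{"translation":[0,0,0.003],"rot":[0,0,0],"jaw":0.045},{"translation":[0,0,0],"rot":[0,0,0],"jaw":0.045},{"translation":[0,0,0],"rot":[0,0,0],"jaw":0.045}]'
python3 - <<'E'
from h import *
s=plan([.4813,.0409,.068],128.2);print(s['joints'].round(3))
E
```

```text
clock: 16.73
position: [0.4822, 0.0405, 0.0704]
ee_rot: [1.369, 2.827, 0.001]
force: [0.4, -1.0, 0.8]
width: 0.489
clock 16.73 pos [0.4822 0.0405 0.0704] head 128.31 w 0.0449 F [ 0.4  -1.    0.78] Tq [-0.018  0.022  0.033]
 shift tool [ 0.0009 -0.0005  0.0024]  turn deg [0.03 0.01 0.11]  shift in target frame [ 0.0009 -0.0005  0.0024]
[-0.479  0.454  0.376  2.118 -0.283  0.616  0.764]
```

```bash
python3 -m creep '[{"translation":[0.0007,-0.0003,0.0015],"rot":[0,0,0],"jaw":0.03},{"translation":[0,0,0],"rot":[0,0,0],"jaw":0.002},{"translation":[0,0,0],"rot":[0,0,0],"jaw":0.002},{"translation":[0,0,0],"rot":[0,0,0],"jaw":0.002},{"translation":[0,0,0],"rot":[0,0,0],"jaw":0.002},{"translation":[0,0,0],"rot":[0,0,0],"jaw":0.002},{"translation":[0,0,0],"rot":[0,0,0],"jaw":0.002},{"translation":[0,0,0],"rot":[0,0,0],"jaw":0.002}]' 20
python3 - <<'E'
from h import *
s=plan([.4813,.0409,.068],128.2);print(s['joints'].round(3))
E
```

```text
clock: 17.4
position: [0.4814, 0.0412, 0.0685]
ee_rot: [1.37, 2.827, 0.001]
force: [-0.6, 0.3, 5.0]
width: 0.129
clock 17.4 pos [0.4814 0.0412 0.0685] head 128.28 w 0.0118 F [-0.57  0.32  5.01] Tq [ 0.18   0.05  -0.028]
 shift tool [-0.0002 -0.0003  0.0005]  turn deg [0.04 0.01 0.08]  shift in target frame [-0.0002 -0.0003  0.0005]
[-0.479  0.456  0.374  2.122 -0.286  0.61   0.764]
```

```bash
python3 -m creep '[{"translation":[0,0,0],"rot":[0,0,5],"jaw":0.002},{"translation":[0,0,0],"rot":[0,0,5],"jaw":0.002},{"translation":[0,0,0],"rot":[0,0,5],"jaw":0.002},{"translation":[0,0,0],"rot":[0,0,5],"jaw":0.002},{"translation":[0,0,0],"rot":[0,0,5],"jaw":0.002},{"translation":[0,0,0],"rot":[0,0,5],"jaw":0.002},{"translation":[0,0,0],"rot":[0,0,5],"jaw":0.002},{"translation":[0,0,0],"rot":[0,0,5],"jaw":0.002},{"translation":[0,0,0],"rot":[0,0,5],"jaw":0.002},{"translation":[0,0,0],"rot":[0,0,5],"jaw":0.002}]'
python3 - <<'E'
from h import *
s=plan([.4813,.0409,.068],128.28);print(s['joints'].round(3))
E
```

```text
clock: 18.23
position: [0.482, 0.0413, 0.0685]
ee_rot: [2.44, 1.978, 0.002]
force: [1.7, 0.5, 2.2]
width: 0.127
clock 18.23 pos [0.482  0.0413 0.0685] head 78.05 w 0.0117 F [1.65 0.52 2.2 ] Tq [ 0.114 -0.324  0.04 ]
 shift tool [-0.0005 -0.0006  0.0005]  turn deg [  0.1    0.   -50.23]  shift in target frame [ 0.0001 -0.0008  0.0005]
[-0.659  0.501  0.627  2.135 -0.487  0.646  0.098]
```

```bash
python3 -m creep '[{"translation":[0,0,0],"rot":[0,0,5],"jaw":0.002},{"translation":[0,0,0],"rot":[0,0,5],"jaw":0.002},{"translation":[0,0,0],"rot":[0,0,5],"jaw":0.002},{"translation":[0,0,0],"rot":[0,0,5],"jaw":0.002},{"translation":[0,0,0],"rot":[0,0,5],"jaw":0.002},{"translation":[0,0,0],"rot":[0,0,5],"jaw":0.002},{"translation":[0,0,0],"rot":[0,0,5],"jaw":0.002},{"translation":[0,0,0],"rot":[0,0,5],"jaw":0.002},{"translation":[0,0,0],"rot":[0,0,5],"jaw":0.002},{"translation":[0,0,0],"rot":[0,0,5],"jaw":0.002},{"translation":[0,0,0],"rot":[0,0,5],"jaw":0.002},{"translation":[0,0,0],"rot":[0,0,5],"jaw":0.002}]'
python3 - <<'E'
from h import *
s=plan([.4813,.0409,.068],128.28);print(s['joints'].round(3))
save('wrist','w14');save('side','s14')
im=cv2.imread('pics/s14_raw.png'); cv2.imwrite('pics/s14c.png',cv2.resize(im[150:240,190:310],None,fx=6,fy=6,interpolation=cv2.INTER_CUBIC))
E
```

```text
clock: 19.23
position: [0.4825, 0.0408, 0.0686]
ee_rot: [3.102, 0.493, 0.004]
force: [3.2, -1.5, -0.8]
width: 0.128
clock 19.23 pos [0.4825 0.0408 0.0686] head 18.05 w 0.0118 F [ 3.21 -1.53 -0.75] Tq [-0.296 -0.644  0.058]
 shift tool [-0.0011 -0.0004  0.0006]  turn deg [ 1.7000e-01 -1.0000e-02 -1.1023e+02]  shift in target frame [ 0.0008 -0.0009  0.0006]
[-0.846  0.603  0.927  2.147 -0.732  0.744 -0.687]
```

View pics/w14.png

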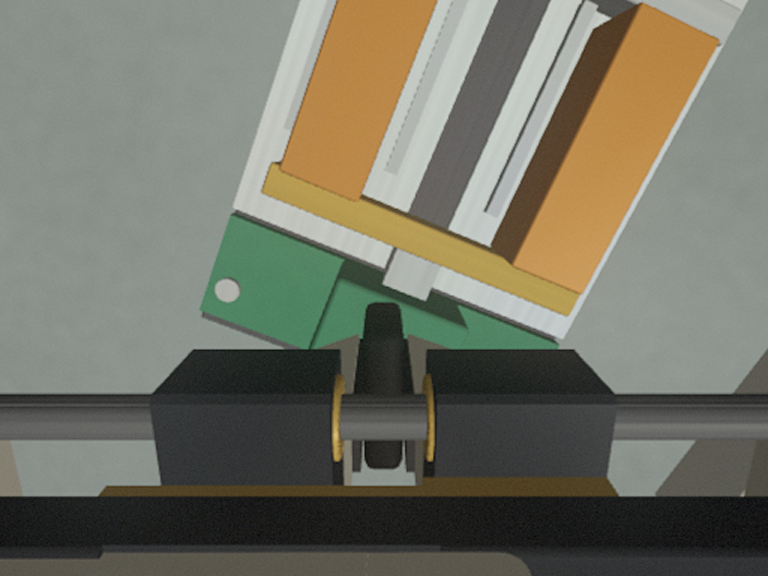

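View pics/s14c.png

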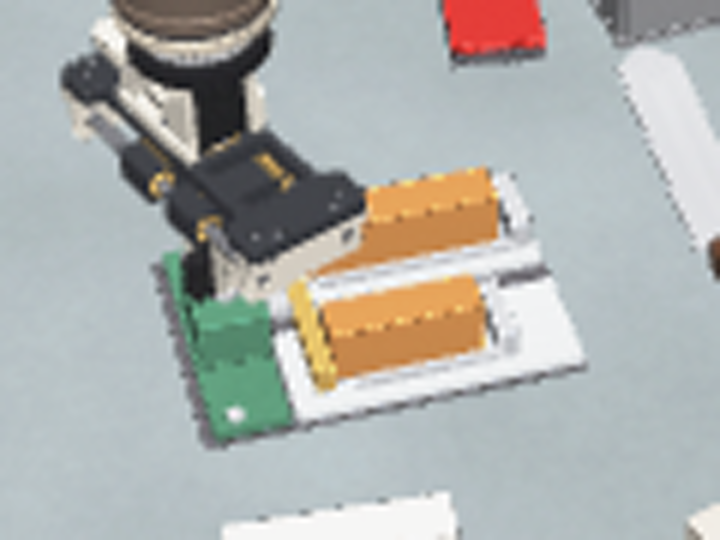

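```bash
python3 -m creep '[{"translation":[0,0,0],"rot":[0,0,4],"jaw":0.002},{"translation":[0,0,0],"rot":[0,0,4],"jaw":0.002},{"translation":[0,0,0],"rot":[0,0,4],"jaw":0.002},{"translation":[0,0,0],"rot":[0,0,4],"jaw":0.002},{"translation":[0,0,0],"rot":[0,0,4],"jaw":0.002},{"translation":[0,0,0],"rot":[0,0,2],"jaw":0.002}]'
python3 - <<'E'
from h import *
s=plan([.4813,.0409,.068],128.28);print(s['joints'].round(3))
E
python3 -m creep '[{"translation":[0,0,0],"rot":[0,0,2],"jaw":0.002},{"translation":[0,0,0],"rot":[0,0,2],"jaw":0.002}]'
python3 - <<'E'
from h import *
s=plan([.4813,.0409,.068],128.28);print(s['joints'].round(3))
E
```

```text
clock: 19.83
position: [0.4825, 0.0405, 0.0685]
ee_rot: [3.139, -0.103, 0.004]
force: [5.6, -1.8, 0.2]
width: 0.126
clock 19.83 pos [0.4825 0.0405 0.0685] head -3.75 w 0.0116 F [ 5.55 -1.76  0.16] Tq [-0.321 -0.992  0.08 ]
 shift tool [-0.0012 -0.0003  0.0005]  turn deg [ 2.0000e-01 -2.0000e-02 -1.3203e+02]  shift in target frame [ 0.001  -0.0007  0.0005]
[-0.9    0.655  1.03   2.15  -0.817  0.798 -0.976]
clock: 20.0
position: [0.4825, 0.0405, 0.0686]
ee_rot: [3.134, -0.209, 0.004]
force: [5.2, -1.1, -1.8]
width: 0.129
clock 20.0 pos [0.4825 0.0405 0.0686] head -7.63 w 0.0118 F [ 5.21 -1.09 -1.84] Tq [-0.418 -1.024  0.146]
 shift tool [-0.0013 -0.0002  0.0006]  turn deg [ 2.0000e-01 -2.0000e-02 -1.3591e+02]  shift in target frame [ 0.0011 -0.0007  0.0006]
[-0.908  0.665  1.048  2.151 -0.831  0.808 -1.028]
```

```bash
for i in 1 ; do python3 -m creep '[{"translation":[0,0,0],"rot":[0,0,1.5],"jaw":0.002},{"translation":[0,0,0],"rot":[0,0,1.5],"jaw":0.002}]'; python3 -c "
from h import *
s=plan([.4813,.0409,.068],128.28)"; done
python3 -m creep '[{"translation":[0,0,0],"rot":[0,0,1.5],"jaw":0.002},{"translation":[0,0,0],"rot":[0,0,1.5],"jaw":0.002}]'; python3 -c "
from h import *
s=plan([.4813,.0409,.068],128.28);print(s['joints'].round(3))"
```

```text
clock: 20.17
position: [0.4824, 0.0405, 0.0686]
ee_rot: [3.127, -0.289, 0.004]
force: [3.5, -1.1, 0.3]
width: 0.132
clock 20.17 pos [0.4824 0.0405 0.0686] head -10.56 w 0.0121 F [ 3.45 -1.13  0.27] Tq [-0.37  -0.591  0.493]
 shift tool [-0.0011 -0.0002  0.0006]  turn deg [ 1.8000e-01 -1.0000e-02 -1.3884e+02]  shift in target frame [ 0.001  -0.0006  0.0006]
clock: 20.33
position: [0.482, 0.0406, 0.0685]
ee_rot: [3.119, -0.373, 0.003]
force: [3.7, -2.1, 2.6]
width: 0.145
clock 20.33 pos [0.482  0.0406 0.0685] head -13.63 w 0.0133 F [ 3.73 -2.1   2.63] Tq [-0.533 -0.651  0.584]
 shift tool [-0.0008 -0.0001  0.0005]  turn deg [ 1.3000e-01 -2.0000e-02 -1.4191e+02]  shift in target frame [ 0.0007 -0.0004  0.0005]
[-0.921  0.681  1.075  2.152 -0.853  0.826 -1.109]
```

```bash
python3 -m creep '[{"translation":[0,0,0],"rot":[0,0,0],"jaw":0.002},{"translation":[0,0,0],"rot":[0,0,0],"jaw":0.002},{"translation":[0,0,0],"rot":[0,0,-4],"jaw":0.002},{"translation":[0,0,0],"rot":[0,0,-5],"jaw":0.002},{"translation":[0,0,0],"rot":[0,0,-5],"jaw":0.002},{"translation":[0,0,0],"rot":[0,0,-5],"jaw":0.002},{"translation":[0,0,0],"rot":[0,0,-5],"jaw":0.002},{"translation":[0,0,0],"rot":[0,0,-5],"jaw":0.002},{"translation":[0,0,0],"rot":[0,0,-5],"jaw":0.002},{"translation":[0,0,0],"rot":[0,0,-5],"jaw":0.002},{"translation":[0,0,0],"rot":[0,0,-5],"jaw":0.002},{"translation":[0,0,0],"rot":[0,0,-5],"jaw":0.002}]'; python3 -c "
from h import *
s=plan([.4813,.0409,.068],81);print(s['joints'].round(3))"
```

```text
clock: 21.33
position: [0.4817, 0.0406, 0.0685]
ee_rot: [2.991, 0.959, 0.002]
force: [4.1, -2.0, 0.0]
width: 0.132
clock 21.33 pos [0.4817 0.0406 0.0685] head 35.57 w 0.0121 F [ 4.07 -2.01  0.01] Tq [-0.522 -0.632 -0.029]
 shift tool [-0.0002 -0.0005  0.0005]  turn deg [ 8.000e-02 -3.000e-02 -4.543e+01]  shift in target frame [ 0.0003 -0.0005  0.0005]
[-0.796  0.567  0.842  2.145 -0.662  0.709 -0.456]
```

```bash
python3 -m creep '[{"translation":[0,0,0],"rot":[0,0,-5],"jaw":0.002},{"translation":[0,0,0],"rot":[0,0,-5],"jaw":0.002},{"translation":[0,0,0],"rot":[0,0,-5],"jaw":0.002},{"translation":[0,0,0],"rot":[0,0,-5],"jaw":0.002},{"translation":[0,0,0],"rot":[0,0,-5],"jaw":0.002},{"translation":[0,0,0],"rot":[0,0,-5],"jaw":0.002},{"translation":[0,0,0],"rot":[0,0,-5],"jaw":0.002},{"translation":[0,0,0],"rot":[0,0,-5],"jaw":0.002},{"translation":[0,0,0],"rot":[0,0,-4],"jaw":0.002},{"translation":[0,0,0],"rot":[0,0,0],"jaw":0.002},{"translation":[0,0,0],"rot":[0,0,0],"jaw":0.002},{"translation":[0,0,0],"rot":[0,0,0],"jaw":0.002}]'; python3 - <<'E'
from h import *
s=plan([.4813,.0409,.068],81);print(s['joints'].round(3))
c=optics.camera_info('wrist');json.dump({k:np.array(v).tolist() for k,v in c.items()},open('c15.json','w'))
save('wrist','w15');save('side','s15')
im=cv2.imread('pics/s15_raw.png'); cv2.imwrite('pics/s15c.png',cv2.resize(im[150:240,190:310],None,fx=6,fy=6,interpolation=cv2.INTER_CUBIC))
E
```

```text
clock: 22.33
position: [0.4818, 0.0406, 0.0685]
ee_rot: [2.419, 2.002, 0.002]
force: [5.0, -2.2, 1.7]
width: 0.132
clock 22.33 pos [0.4818 0.0406 0.0685] head 79.23 w 0.0121 F [ 4.99 -2.23  1.66] Tq [-0.594 -0.9    0.1  ]
 shift tool [ 0.0002 -0.0005  0.0005]  turn deg [ 0.08 -0.   -1.77]  shift in target frame [ 0.0002 -0.0005  0.0005]
[-0.655  0.499  0.622  2.135 -0.482  0.645  0.115]
```

View pics/w15.png

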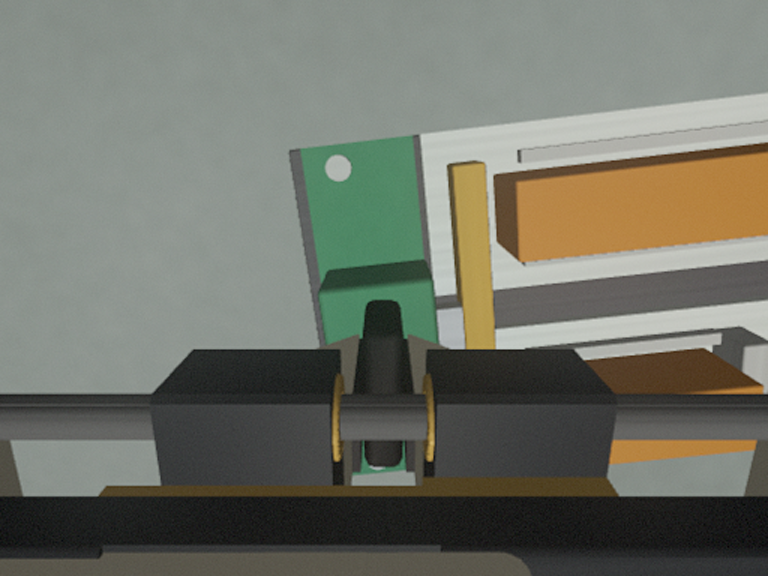

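View pics/s15c.png

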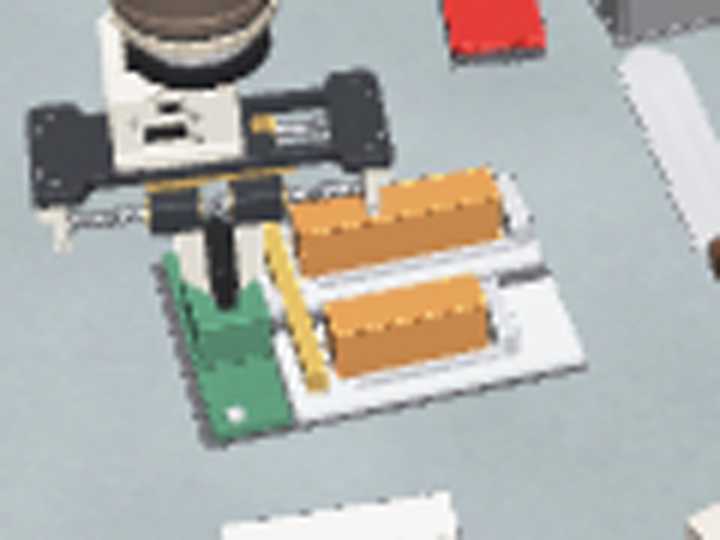

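```bash
python3 - <<'E'
from h import *
c=json.load(open('c15.json'));a=np.radians(-4.2);X=np.array([np.cos(a),np.sin(a)]);o=np.array([.5612,.0355])
f=lambda u,v,z:((back(c,(u/1.5,v/1.5),z)[:2]-o)@X).round(4)
print('jaw far top',f(487,180,.030),f(495,330,.030),'near',f(450,180,.030),'stone near-end top',f(517,182,.048),f(525,262,.048),'stone bottom',f(495,180,.012))
s=arm.observe();print(s['dq'].round(4),s['clock'],s['width']*.0918)
E
```

```text
jaw far top -0.0358 -0.036 near -0.049 stone near-end top -0.0297 -0.0281 stone bottom -0.0291
[-0.002   0.0006  0.0023  0.0009  0.0011 -0.0005  0.0001] 22.4333 0.011938471155905118
```

```bash
python3 -c "
from cell import arm
print(arm.sign_off())"
```

```text
the job is handed in; nothing more can be done
None
```

I handed the job in at about 22.4 s. Both ochre whetstones are in their own bays, released, and the gripper is still holding the thumbscrew a quarter turn back from its seat. The system reports no verdict, so these are my own last checks:

- **Stones:** After release, the short stone (right bay) lay about 5 mm and the long stone (left bay) about 7.5 mm short of mid-bay, towards the jaw. Both were centred between the ribs to about 1 mm. The last side and wrist pictures show them upright and on the floor, clear of the fingers.
- **Seating:** I turned the screw clockwise about 138°. The turning torque then jumped from about 0.1 to 0.5–0.6 N m. The bar slipped a few degrees in the pads there, so the seat angle is good to about 2°.
- **Back-off:** The tool stands about 88–89° back from the seat. As an independent check, the jaw face is about 6.2 mm behind its seated position, which is about 1.55 rad against the 1.57 asked for.
- **Final grip:** The grip is set to 20 N with the jaws at 12 mm, the bar's thickness, and the arm was at rest.
- **Disagreement:** The measured short-stop position varied by about 2 mm between pictures. The stones rested within tolerance either way.
- **Bystanders:** I did not go near any of them and saw none moved, but I did not measure their positions again at the end.

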